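# Unload the casting moulds, carry the caddy away and pile up the moulds

### The arm

A 6-joint arm with a two-finger parallel gripper is mounted at the origin on the work surface. World frame = base frame: x ahead of the robot, y to its left, z up, the work surface at z = 0. Lengths are in m, angles in rad, forces in N, time in s.
With the tool pointing down it reaches from about 0.25 to 0.775 m from the base axis. Payload 4 kg.
Tool frame: the origin (TCP) lies on the centre line of the jaws, within the pads' length; the fingertips stand 8 mm ahead of it and the grasp point (between the pads) lies 11 mm behind it; z points along the fingers, y is the direction in which the jaws open and shut (so a half turn about z gives the same grasp; the last joint's range is limited). The gripper opens to 94 mm and grips with 3 to 60 N. Pads are 16 mm wide; open, the fingers measure 119 mm over their backs; the gripper's body (75 mm by 177 mm) begins 78 mm behind the grasp point.
Start: joints at [-1.385, 0.087, 1.371, -0, 1.684, -0.103], TCP at [0.157, -0.527, 0.214] pointing down, gripper open.
Joint ranges: [-3.1, 3.1], [-0.76, 2.03], [0.27, 2.55], [-1.08, 4.22], [0.17, 2.65], [-2.57, 2.57]. Speed limits (rad/s): [2.79, 2.79, 3.14, 3.14, 3.14, 3.14].

### API

Orientations are given as [roll, pitch, yaw] about the fixed x, y, z axes, in that order (R = Rz(yaw) Ry(pitch) Rx(roll)).
In Python, from bench import robot, cams, close_job gives the robot as it stands.
- The arm moves only by the tool arm_command, never from a script. Its argument "plan" is one flat list of numbers, 7 for each row, row after row: the shift along the tool's x, y, z in cm, then the turn, a rotation vector about the tool's x, y, z in degrees, then the closure, from 0 (fully open) to 1 (shut). A call has 1 to 8 rows; each row shifts and turns the commanded pose from where the row before left it, along the tool's axes as they then stand; what a row does not reach is not made up. A row lasts 1/8 s, in which the tool goes at most 62.5 mm and 10.7 degrees, less where a joint would pass 70% of its speed; a pose out of reach is approached as far as the arm can. A call with a gripper value outside its range is refused whole. The fingers move at their own pace and stop on an object; the grip force is fixed at half the most. Time passes only in rows, so rows that do not move let the fingers close. It gives the time, the measured TCP pose, the force and the opening at its end, in the units of the state.
- robot.get_obs(): the state, without advancing time (a new reading comes with each control period).
- cams.snapshot(name): name is "scene" or "top"; returns a dict with "pixels" (400x640x3 uint8, red, green, blue), "fov_y" (degrees; the focal length in pixels is half the picture's height over the tangent of half this angle, whatever the lens; pixels are square), "cx", "cy" (the principal point, pixels), "k1" (the pictures are not rectified: a ray, as slopes to the right and down, at radius r is drawn at 1 + k1 r^2 times it, then the intrinsics apply), "camera_from_world" (4x4, takes a point from world to camera coordinates). Camera axes: x right, y up, looking along -z (the intrinsics and any distortion apply to the point x, -y, -z); pixel columns grow to the right and rows downward; lengths in m; the calibration is good to about 2 mm. A picture is of the moment at which its call begins. There is no depth.
- close_job(): hands the job in, once; it reports no verdict.
The state is a dict: "time": time; "joint_positions": joint angles; "qvel": joint speeds; "joint_torque": joint torques, N m; "tool_pos": TCP position; "ee_rot": TCP orientation; "wrist_force": force on the tool from outside, world axes, zero at the start; "wrist_torque": the same for the moment, N m; "width": finger opening in m.
Only numpy, scipy, OpenCV 4.12 (cv2) and the standard library are available. Lean on these libraries where they do the work, as an engineer would, in place of code of your own. Each camera call takes 0.05 s, during which the arm holds its last target.

### The job

Lift every brass casting (each has a loop to hold it by) out of its mould and set it in the copper caddy; only when all are in, lift the caddy, by the handle bar over it, clear of the bench and carry it to the middle of the green mat, standing flat and square to it with all the castings inside. Also stack the three emptied moulds, right way up, squarely on top of one another in one neat pile in the middle of the off-white soldering board and in line with it; leave the jar, the tin and the hammer where they are.

Things in the scene. Friction and masses are not known exactly. Their poses are not given: they have to be found in the camera images.
- casting_a: brass casting, about 0.14 kg: disc 46 mm across, 10 thick, reddish on top; a flat loop stands on it, 34 mm wide (its x), 8 thick (its y), top bar 38 to 48 mm above the disc's underside: pinch it there, across y. Origin: centre of the underside, z up. At the start loose in the cavity of the mould of its letter, underside 14 mm above the mould's. None if absent (at most one is; its mould is empty).
- casting_b: brass casting, about 0.14 kg: disc 46 mm across, 10 thick, reddish on top; a flat loop stands on it, 34 mm wide (its x), 8 thick (its y), top bar 38 to 48 mm above the disc's underside: pinch it there, across y. Origin: centre of the underside, z up. At the start loose in the cavity of the mould of its letter, underside 14 mm above the mould's. None if absent (at most one is; its mould is empty).
- casting_c: brass casting, about 0.14 kg: disc 46 mm across, 10 thick, reddish on top; a flat loop stands on it, 34 mm wide (its x), 8 thick (its y), top bar 38 to 48 mm above the disc's underside: pinch it there, across y. Origin: centre of the underside, z up. At the start loose in the cavity of the mould of its letter, underside 14 mm above the mould's. None if absent (at most one is; its mould is empty).
- mould_a: loose dark grey graphite mould block, 120 (its x) by 62 (its y) by 26 mm high, about 0.32 kg; in the middle of its top an open round cavity 51 mm across, 12 mm deep (lighter grey floor 14 mm above the underside). Origin: centre of the underside, z up. All three alike. Can be gripped from above across its 62 mm width.
- mould_b: loose dark grey graphite mould block, 120 (its x) by 62 (its y) by 26 mm high, about 0.32 kg; in the middle of its top an open round cavity 51 mm across, 12 mm deep (lighter grey floor 14 mm above the underside). Origin: centre of the underside, z up. All three alike. Can be gripped from above across its 62 mm width.
- mould_c: loose dark grey graphite mould block, 120 (its x) by 62 (its y) by 26 mm high, about 0.32 kg; in the middle of its top an open round cavity 51 mm across, 12 mm deep (lighter grey floor 14 mm above the underside). Origin: centre of the underside, z up. All three alike. Can be gripped from above across its 62 mm width.
- caddy: loose open copper caddy, 180 (its x) by 150 (its y) mm, walls 35 mm high, walls and floor 5 mm thick, about 0.32 kg empty. A rigid black handle bar over its middle runs along x from end wall to end wall, 12 by 12 mm in section, 72 to 84 mm above the underside; either side of it the caddy is open above. Origin: centre of the underside, z up.
- mat: green rubber mat, fixed to the bench, 220 (its x) by 190 (its y) mm, 3 mm thick; origin: centre of the underside, z up. The caddy belongs in its middle with the caddy's x along the mat's x, either way round.
- board: off-white soldering board, fixed to the bench, 150 (its x) by 92 (its y) mm, 12 mm thick; origin: centre of the underside, z up. The pile of moulds belongs in its middle with the moulds' x along the board's x, either way round.
- jar: bystander: green glass jar, 60 mm across and 65 mm tall, origin at the centre of its underside
- tin: bystander: flat black round tin, 84 mm across and 30 mm high, origin at the centre of its underside
- hammer: bystander: hammer 220 mm long, lying on the bench along its own x, origin under its middle
Not all that is in view belongs to the job. What is shaped like the mould_c but blue or turquoise is not meant.

How it is judged:
On the way, in this order (a step that is already met when the one before it is completed fails the run):
1. all castings are in the caddy, before it is taken to the mat (x of casting_a in the frame of caddy between -0.085 and 0.085 m and y of casting_a in the frame of caddy between -0.07 and 0.07 m and z of casting_a in the frame of caddy between -0.003 and 0.035 m and x of casting_b in the frame of caddy between -0.085 and 0.085 m and y of casting_b in the frame of caddy between -0.07 and 0.07 m and z of casting_b in the frame of caddy between -0.003 and 0.035 m and x of casting_c in the frame of caddy between -0.085 and 0.085 m and y of casting_c in the frame of caddy between -0.07 and 0.07 m and z of casting_c in the frame of caddy between -0.003 and 0.035 m and horizontal distance between caddy and mat above 0.1 m and height (world z) of caddy below 0.02 m), for 0.2 s.
2. the caddy is lifted clear of the bench (more than 25 mm) with all castings in it (x of casting_a in the frame of caddy between -0.085 and 0.085 m and y of casting_a in the frame of caddy between -0.07 and 0.07 m and z of casting_a in the frame of caddy between -0.003 and 0.035 m and x of casting_b in the frame of caddy between -0.085 and 0.085 m and y of casting_b in the frame of caddy between -0.07 and 0.07 m and z of casting_b in the frame of caddy between -0.003 and 0.035 m and x of casting_c in the frame of caddy between -0.085 and 0.085 m and y of casting_c in the frame of caddy between -0.07 and 0.07 m and z of casting_c in the frame of caddy between -0.003 and 0.035 m and height (world z) of caddy above 0.025 m), for 0.2 s.
3. the caddy stands on the mat with all castings in it (x of casting_a in the frame of caddy between -0.085 and 0.085 m and y of casting_a in the frame of caddy between -0.07 and 0.07 m and z of casting_a in the frame of caddy between -0.003 and 0.035 m and x of casting_b in the frame of caddy between -0.085 and 0.085 m and y of casting_b in the frame of caddy between -0.07 and 0.07 m and z of casting_b in the frame of caddy between -0.003 and 0.035 m and x of casting_c in the frame of caddy between -0.085 and 0.085 m and y of casting_c in the frame of caddy between -0.07 and 0.07 m and z of casting_c in the frame of caddy between -0.003 and 0.035 m and horizontal distance between caddy and mat below 0.03 m and height (world z) of caddy below 0.007 m and angle between caddy's own z axis and vertical below 0.06 rad and angle between the x axis of caddy and the x axis of mat, either way round below 0.25 rad), for 0.2 s.
At the end, for the whole second after the job is handed in: All castings in the caddy; caddy level on the mat, within 30 mm and 0.25 rad of its centre and direction; the three moulds upright in one pile on the board, each within 20 mm and 0.17 rad of its centre and direction and 9 mm and 0.1 rad of one another; all at rest (all of step 3 and linear speed of each of caddy, mould_a, mould_b, mould_c below 0.02 m/s and horizontal distance between each of mould_a, mould_b, mould_c and board below 0.02 m and angle between the x axis of each of mould_a, mould_b, mould_c and the x axis of board, either way round below 0.17 rad and angle between each of mould_a, mould_b, mould_c's own z axis and vertical below 0.05 rad and height (world z) of each of mould_a, mould_b, mould_c below 0.072 m and horizontal distance between mould_a and mould_b below 0.009 m and angle between the x axis of mould_a and the x axis of mould_b, either way round below 0.1 rad and horizontal distance between each of mould_a, mould_b and mould_c below 0.009 m and angle between the x axis of each of mould_a, mould_b and the x axis of mould_c, either way round below 0.1 rad); the robot touches nothing.
It fails at once if jar moved more than 30 mm (distance of jar from where it was at the start of the episode above 0.03 m).
It fails at once if tin moved more than 30 mm (distance of tin from where it was at the start of the episode above 0.03 m).
It fails at once if hammer moved more than 30 mm (distance of hammer from where it was at the start of the episode above 0.03 m).
It fails at once if the caddy is tipped more than 0.6 rad (angle between caddy's own z axis and vertical above 0.6 rad).
Of casting_a, casting_b, casting_c only 2 to 3 are there at a start; the rules pass over those that are not, and their reading is None.
At some moment in a run one of caddy, mould_a, mould_b, mould_c may be knocked a few centimetres aside while the robot is not near it.
It also fails if it takes over 210 s, if anything falls off the work surface, if the arm or the gripper's body presses on something with over 40 N, if the wrist force passes 120 N, or if a joint passes its speed limit or range.

## Working session

There is one attempt and no reset: what is moved stays moved. The work goes in short steps, Python scripts to look and compute and a tool call to move; the robot and the scene stay as the last step left them, time stands still between calls to the robot, and variables do not carry over. Pictures are saved under pics/ and viewed, and the job is handed in when it is done.

Besides the shell and the picture viewer there is one more tool, called after "Request:" in YAML: its name, and indented under it one key for each argument. arm_command: Moves the arm, as the interface text tells. Its arguments: {"type":"object","properties":{"plan":{"type":"array","items":{"type":"number"}}},"required":["plan"]}

```bash
ls; mkdir -p pics
python3 - <<'E'
from bench import robot,cams
import cv2
print(robot.get_obs())
for n in ("scene","top"):
    s=cams.snapshot(n); cv2.imwrite(f"pics/{n}0.png",s["pixels"][:,:,::-1])
    print(n,s["fov_y"],s["cx"],s["cy"],s["k1"],s["camera_from_world"])
E
```

```text
pics
{'time': 0.0, 'joint_positions': array([-1.38507923e+00,  8.79680188e-02,  1.37221878e+00,  2.15602409e-06,
        1.68358443e+00, -1.03063365e-01]), 'qvel': array([-5.88795126e-04,  8.37503263e-05,  8.07012828e-04,  1.68805035e-03,
        1.12075175e-03,  5.94607770e-04]), 'joint_torque': array([ 5.93414188e-04, -3.40188682e+01, -3.02425468e+01,  7.17990263e-02,
        3.30485345e-02, -1.58468993e-04]), 'tool_pos': array([ 0.15655078, -0.52671164,  0.21231503]), 'ee_rot': array([-3.13942586e+00, -2.26265188e-04,  2.88780455e-01]), 'wrist_force': array([0.26945651, 0.14463546, 0.85406492]), 'wrist_torque': array([ 0.04182693,  0.04175654, -0.02751968]), 'width': 0.09362217338027805}
scene 52.5028947956375 314.7478729442239 201.59342627794982 -0.05831543581277177 [[-0.57698698  0.8165687   0.01736587  0.28483342]
 [-0.42894789 -0.32105107  0.84435178  0.1700782 ]
 [ 0.69504657  0.47973093  0.53550771 -1.50263929]
 [ 0.          0.          0.          1.        ]]
top 54.027956792542 316.64723066731574 201.98426208554898 -0.022041611819470067 [[ 0.00742405 -0.99993976 -0.00808402  0.01829944]
 [ 0.99488423  0.00657153  0.10080766 -0.51393522]
 [-0.10074846 -0.00879106  0.99487309 -1.246095  ]
 [ 0.          0.          0.          1.        ]]
```

View pics/scene0.png

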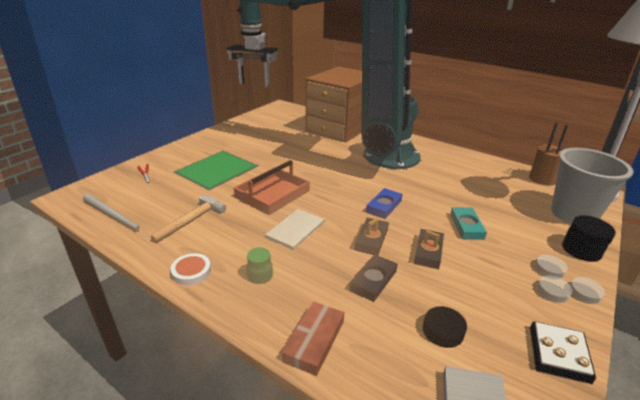

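View pics/top0.png

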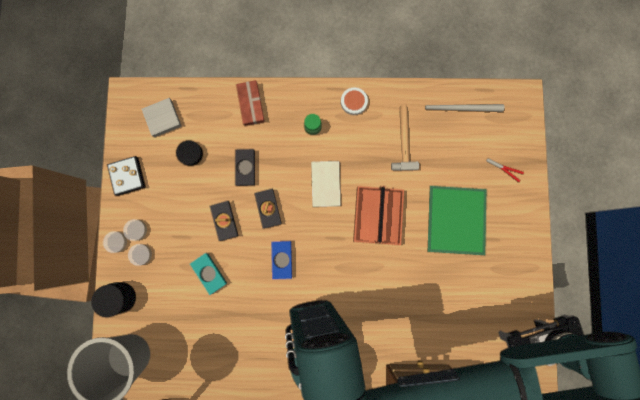

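```bash
cat > h.py <<'E'
import numpy as np, cv2
from bench import robot,cams
def K(s):
    f=200/np.tan(np.radians(s["fov_y"]/2)); return f
def cast(s,uv,z):
    uv=np.atleast_2d(np.asarray(uv,float)); f=K(s)
    d=(uv-[s["cx"],s["cy"]])/f
    p=d.copy()
    for _ in range(20): p=d/(1+s["k1"]*(p**2).sum(1,keepdims=True))
    M=np.asarray(s["camera_from_world"]); R=M[:3,:3]; c=-R.T@M[:3,3]
    r=np.c_[p[:,0],-p[:,1],-np.ones(len(p))]@R
    t=(z-c[2])/r[:,2]
    return (c+r*t[:,None])[:,:2]
def proj(s,P):
    P=np.atleast_2d(np.asarray(P,float)); M=np.asarray(s["camera_from_world"])
    q=P@M[:3,:3].T+M[:3,3]; p=np.c_[q[:,0],-q[:,1]]/(-q[:,2:]); 
    p=p*(1+s["k1"]*(p**2).sum(1,keepdims=True))
    return p*K(s)+[s["cx"],s["cy"]]
def crop(s,u,v,w,h,k,name):
    im=s["pixels"][v:v+h,u:u+w,::-1]
    cv2.imwrite("pics/"+name,cv2.resize(im,None,fx=k,fy=k,interpolation=cv2.INTER_CUBIC))
E
python3 - <<'E'
from h import *
s=cams.snapshot("top")
crop(s,180,130,120,90*2-10,4,"c1.png")
crop(s,300,145,200,120,4,"c2.png")
hsv=cv2.cvtColor(s["pixels"],cv2.COLOR_RGB2HSV)
for u,v in [(245,150),(245,167),(245,182),(224,205),(268,222),(224,221),(208,260),(189,153),(325,170),(457,220),(370,200),(381,200),(358,200),(300,230),(215,190)]:
    print((u,v),s["pixels"][v,u],hsv[v,u])
c=np.asarray(s["camera_from_world"]);print(-c[:3,:3].T@c[:3,3])
E
```

```text
(245, 150) [70 64 61] [10 33 70]
(245, 167) [141 130 116] [ 17  45 141]
(245, 182) [65 62 60] [12 20 65]
(224, 205) [70 64 63] [ 4 25 70]
(268, 222) [66 61 61] [ 0 19 66]
(224, 221) [184 115  73] [ 11 154 184]
(208, 260) [ 63 162 148] [ 86 156 162]
(189, 153) [35 35 34] [30  7 35]
(325, 170) [218 213 180] [ 26  44 218]
(457, 220) [ 60 145  75] [ 65 149 145]
(370, 200) [201 114  79] [  9 155 201]
(381, 200) [35 30 28] [ 9 51 35]
(358, 200) [154  88  61] [  9 154 154]
(300, 230) [207 155 104] [ 15 127 207]
(215, 190) [207 157 107] [ 15 123 207]
[0.38562803 0.01072118 1.29166292]
```

View pics/c1.png

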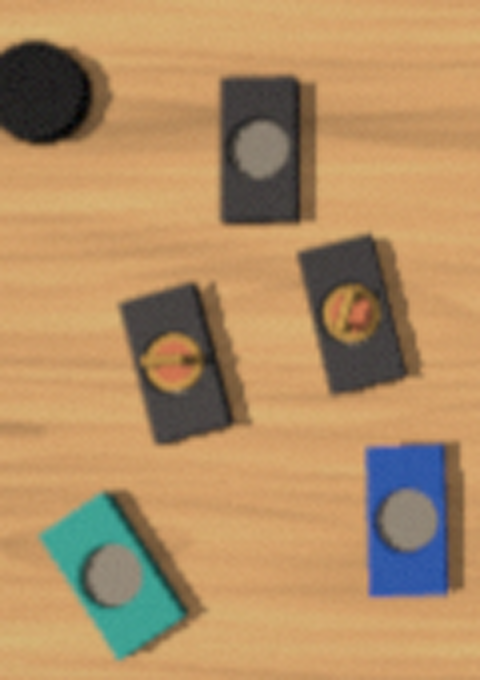

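View pics/c2.png

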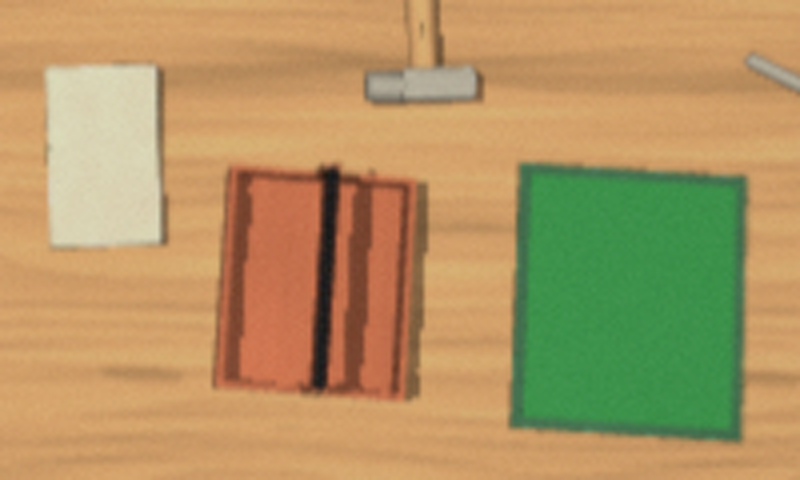

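```bash
cat >> h.py <<'E'
def hsv(s): return cv2.cvtColor(s["pixels"],cv2.COLOR_RGB2HSV)
def blobs(m,amin=150):
    cs,_=cv2.findContours(m.astype(np.uint8),cv2.RETR_EXTERNAL,cv2.CHAIN_APPROX_NONE)
    return [c[:,0] for c in cs if cv2.contourArea(c)>amin]
def rect(s,c,z):
    # contour pixel -> plane z (mm) -> min area rect: centre, long, short, yaw of long axis
    P=cast(s,c,z); (x,y),(a,b),t=cv2.minAreaRect((P*1000).astype(np.float32)); t=np.radians(t)
    if a<b: a,b,t=b,a,t+np.pi/2
    t=(t+np.pi/2)%np.pi-np.pi/2
    return dict(c=np.round([x/1000,y/1000],4),L=round(a+3.3),W=round(b+3.3),yaw=round(t,3),px=np.round(c.mean(0)))
def measure(s):
    H=hsv(s).astype(int); h,sa,v=H[...,0],H[...,1],H[...,2]
    out={}
    roi=np.zeros(h.shape,bool); roi[90:280,130:600]=1
    out["dark"]=[rect(s,c,.013) for c in blobs((sa<60)&(v<95)&roi,250)]
    out["board"]=[rect(s,c,.012) for c in blobs((sa<75)&(v>170)&roi,500)]
    out["mat"]=[rect(s,c,.003) for c in blobs((h>50)&(h<80)&(sa>90)&roi,800)]
    out["caddy"]=[rect(s,c,.0175) for c in blobs((h<13)&(sa>137)&(v>80)&roi,1500)]
    return out
E
python3 - <<'E'
from h import *
s=cams.snapshot("top")
for k,l in measure(s).items():
    for r in l: print(k,r)
crop(s,215,195,70,45,11,"c3.png")
t=cams.snapshot("scene"); crop(t,345,180,150,125,5,"c4.png"); crop(t,225,150,120,70,6,"c5.png")
E
```

```text
dark {'c': array([0.4524, 0.3258]), 'L': 121, 'W': 64, 'yaw': np.float64(0.288), 'px': array([224., 220.])}
dark {'c': array([0.4942, 0.1826]), 'L': 120, 'W': 63, 'yaw': np.float64(0.252), 'px': array([268., 208.])}
dark {'c': array([0.6304, 0.2603]), 'L': 119, 'W': 63, 'yaw': np.float64(0.029), 'px': array([245., 167.])}
dark {'c': array([0.6784, 0.4509]), 'L': 81, 'W': 78, 'yaw': np.float64(0.813), 'px': array([189., 153.])}
board {'c': array([ 0.5773, -0.0059]), 'L': 154, 'W': 94, 'yaw': np.float64(0.037), 'px': array([325., 183.])}
board {'c': array([0.8042, 0.5561]), 'L': 100, 'W': 100, 'yaw': np.float64(-1.176), 'px': array([159., 116.])}
mat {'c': array([ 0.4604, -0.4394]), 'L': 214, 'W': 185, 'yaw': np.float64(-0.055), 'px': array([457., 220.])}
```

View pics/c3.png

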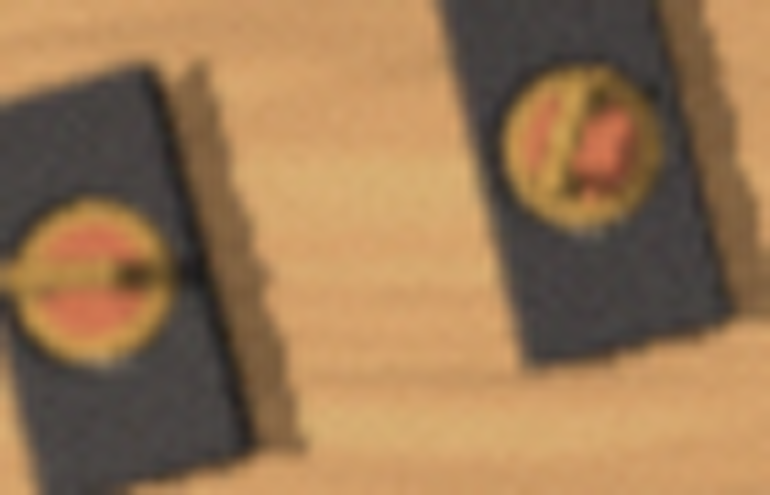

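View pics/c4.png

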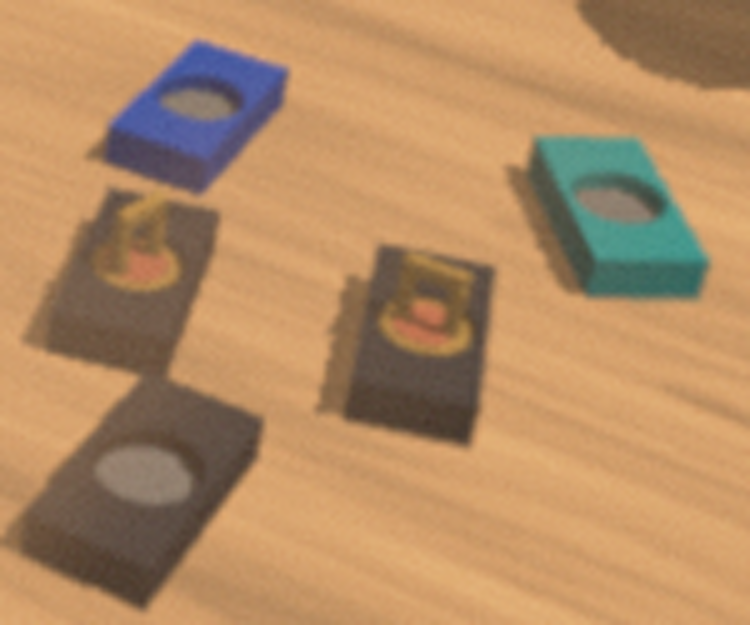

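Run:
```python
from h import *
s=cams.snapshot("top");t=cams.snapshot("scene")
for n,a,b in [("1",[(214.5,220.4),(225.5,219.5)],[(425.4,230.8),(440,235.2)]),("2",[(264.5,212.7),(268.2,202.7)],[(369,222),(378.5,219)])]:
    for c,uv in ((s,a),(t,b)):
        P=cast(c,uv,.06); d=P[1]-P[0]; print(n,P.round(4).tolist(),"mid",P.mean(0).round(4),"len",np.linalg.norm(d).round(3),"yaw",(np.arctan2(d[1],d[0])%np.pi).round(3))
# disc centre by brass+red mask (top)
H=hsv(s).astype(int)
m=(H[...,1]>90)&(H[...,2]>80); 
for u,v in [(224,221),(268,208)]:
    w=np.zeros(m.shape,np.uint8); cv2.circle(w,(u,v),9,1,-1)
    # red
    r=(m&(w>0)); ys,xs=np.nonzero(r); print("disc",cast(s,(xs.mean(),ys.mean()),.026).round(4))
# caddy & bar
h,sa,v=H[...,0],H[...,1],H[...,2]
m=(h<12)&(sa>143)&(v>80); m[:,:330]=0;m[:,420:]=0;m[:175]=0;m[260:]=0
cv2.imwrite("pics/m.png",cv2.resize((m*255).astype(np.uint8)[170:265,330:430],None,fx=6,fy=6))
m=(v<60)&(sa<120); m[:,330+45-15:][:,:0]=0
w=np.zeros_like(m); w[180:250,365:400]=1
for c in blobs(m&w,60): print("bar",rect(s,c,.08))
```

```text
1 [[0.4499, 0.3432], [0.453, 0.3084]] mid [0.4514 0.3258] len 0.035 yaw 1.66
1 [[0.4536, 0.3086], [0.4493, 0.3451]] mid [0.4514 0.3268] len 0.037 yaw 1.688
2 [[0.4753, 0.1857], [0.5071, 0.1747]] mid [0.4912 0.1802] len 0.034 yaw 2.807
2 [[0.5044, 0.1761], [0.4778, 0.1895]] mid [0.4911 0.1828] len 0.03 yaw 2.677
disc [[0.4527 0.325 ]]
disc [[0.4932 0.1819]]
bar {'c': array([ 0.4713, -0.1774]), 'L': 168, 'W': 13, 'yaw': np.float64(-0.074), 'px': array([381., 214.])}
```

View pics/m.png

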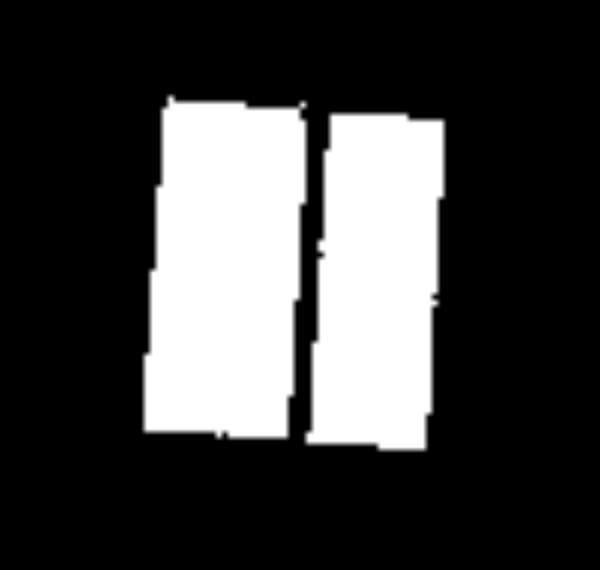

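View pics/c5.png

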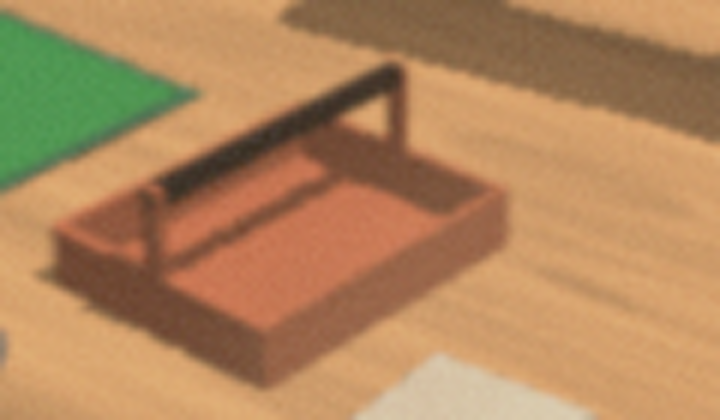

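```bash
cat >> h.py <<'E'
from scipy.spatial.transform import Rotation as Ro
def plan(*wps,grip=0.0,step=.05,tstep=10,q=None):
    """wps: (x,y,z,yaw) -> suggested rows (printed) from the measured pose"""
    o=robot.get_obs(); p=np.array(o["tool_pos"]); R=Ro.from_euler("xyz",o["ee_rot"])
    print("at",p.round(4),o["ee_rot"].round(3),"t",round(o["time"],2),"F",o["wrist_force"].round(1),"w",round(o["width"],4))
    rows=[]
    for w in wps:
        g=np.array(w[:3]); Rg=Ro.from_euler("xyz",[np.pi,0,w[3]])
        rv=(R.inv()*Rg).as_rotvec(degrees=True)
        n=max(1,int(np.ceil(max(np.linalg.norm(g-p)/step,np.linalg.norm(rv)/tstep))))
        p0=p.copy()
        for i in range(n):
            tgt=p0+(g-p0)*(i+1)/n
            d=np.round(R.inv().apply(tgt-p)*100,1); rv=np.round((R.inv()*Rg).as_rotvec(degrees=True)/(n-i),1)
            p=p+R.apply(d/100); R=R*Ro.from_rotvec(rv,degrees=True)
            rows.append([*d,*rv,grip])
    for r in rows: print(", ".join(f"{x:g}" if x else "0" for x in r)+",")
    print(len(rows),"rows; end",p.round(4),R.as_euler("xyz").round(3))
def caddy(s):
    H=hsv(s).astype(int); h,sa,v=H[...,0],H[...,1],H[...,2]
    m=(h<12)&(sa>143)&(v>80); w=np.zeros_like(m); w[150:275,320:520]=1
    b=blobs(m&w,250); r=rect(s,np.concatenate(b),.0175); r["n"]=len(b); return r
E
python3 - <<'E'
from h import *
s=cams.snapshot("top"); print(caddy(s))
plan((.40,-.2,.2,.6),(.45,.2,.2,1.3),(.4514,.3262,.15,1.67),grip=.4)
E
```

```text
{'c': array([ 0.4733, -0.1801]), 'L': 184, 'W': 157, 'yaw': np.float64(-0.073), 'px': array([379., 216.]), 'n': 2}
at [ 0.1566 -0.5272  0.2133] [-3.141 -0.     0.289] t 0.4 F [ 0.4 -1.   0.8] w 0.094
3.6, -2.7, 0.1, 0, 0, -2, 0.4,
3.7, -2.6, 0.2, 0, 0, -2, 0.4,
3.9, -2.5, 0.1, 0, 0, -2, 0.4,
3.8, -2.3, 0.2, 0, 0, -2, 0.4,
4, -2.2, 0.1, 0, 0, -2, 0.4,
4.1, -2, 0.2, 0, 0, -2, 0.4,
4.1, -1.9, 0.1, 0, 0, -1.9, 0.4,
4.1, -1.8, 0.2, 0, 0, -2, 0.4,
4.3, -1.6, 0.1, 0, 0, -1.9, 0.4,
3, -3.4, 0, 0, 0, -4.5, 0.4,
3.2, -3.1, 0, 0, 0, -4.5, 0.4,
3.4, -2.8, 0, 0, 0, -4.4, 0.4,
3.7, -2.6, 0, 0, 0, -4.5, 0.4,
3.8, -2.3, 0, 0, 0, -4.4, 0.4,
4.1, -2, 0, 0, 0, -4.5, 0.4,
4.1, -1.6, 0, 0, 0, -4.4, 0.4,
4.3, -1.3, 0, 0, 0, -4.5, 0.4,
4.3, -1, 0.1, 0, 0, -4.4, 0.4,
4.1, -1.1, 1.7, 0, 0, -7.1, 0.4,
4.2, -0.6, 1.6, 0, 0, -7.1, 0.4,
4.2, 0, 1.7, 0, 0, -7, 0.4,
21 rows; end [0.4519 0.3263 0.1495] [-3.142 -0.     1.669]
```

Request:
arm_command:
  plan: [3.6,-2.7,0.1,0,0,-2,0.4,3.7,-2.6,0.2,0,0,-2,0.4,3.9,-2.5,0.1,0,0,-2,0.4,3.8,-2.3,0.2,0,0,-2,0.4,4,-2.2,0.1,0,0,-2,0.4,4.1,-2,0.2,0,0,-2,0.4,4.1,-1.9,0.1,0,0,-2,0.4,4.1,-1.8,0.2,0,0,-2,0.4]

```text
time: 1.4
tool_pos: [0.3731, -0.2351, 0.2017]
ee_rot: [3.141, -0.0, 0.569]
wrist_force: [0.0, -0.2, -0.1]
width: 0.0561
```

Request:
arm_command:
  plan: [4.3,-1.6,0.1,0,0,-2,0.4,3,-3.4,0,0,0,-4.5,0.4,3.2,-3.1,0,0,0,-4.5,0.4,3.4,-2.8,0,0,0,-4.5,0.4,3.7,-2.6,0,0,0,-4.5,0.4,3.8,-2.3,0,0,0,-4.5,0.4,4.1,-2,0,0,0,-4.5,0.4,4.1,-1.6,0,0,0,-4.5,0.4]

```text
time: 2.4
tool_pos: [0.4373, 0.1128, 0.2007]
ee_rot: [3.141, -0.0, 1.156]
wrist_force: [-0.2, -0.1, 0.8]
width: 0.0561
```

Request:
arm_command:
  plan: [4.3,-1.3,0,0,0,-4.5,0.4,4.3,-1,0,0,0,-4.5,0.4,4.1,-1.1,1.7,0,0,-7,0.4,4.2,-0.6,1.6,0,0,-7,0.4,4.2,0,1.7,0,0,-7,0.4,0,0,0,0,0,0,0.4]

```text
time: 3.15
tool_pos: [0.4469, 0.3282, 0.1481]
ee_rot: [-3.138, 0.001, 1.68]
wrist_force: [0.7, -0.6, 0.2]
width: 0.056
```

Run:
```python
from h import *
plan((.4514,.3262,.08,1.67),(.4514,.3262,.047,1.67),grip=.4,step=.03)
```

```text
at [0.4469 0.3282 0.1481] [-3.138e+00  1.000e-03  1.680e+00] t 3.15 F [ 0.7 -0.6  0.2] w 0.056
-0.1, 0.2, 2.3, -0.1, 0, 0.2, 0.4,
-0.1, 0.1, 2.2, -0.1, 0, 0.2, 0.4,
0, 0.1, 2.3, 0, 0.1, 0.2, 0.4,
0, 0, 1.7, 0, 0, 0, 0.4,
0, 0, 1.6, 0, 0, 0, 0.4,
5 rows; end [0.4509 0.3266 0.0471] [-3.141 -0.     1.669]
```

Request:
arm_command:
  plan: [-0.1,0.2,2.3,0,0,0,0.4,-0.1,0.1,2.2,0,0,0.5,0.4,0,0.1,2.3,0,0,0,0.4,0,0,0,0,0,0,0.4]

```text
time: 3.65
tool_pos: [0.4516, 0.3234, 0.081]
ee_rot: [-3.138, 0.002, 1.666]
wrist_force: [0.2, 0.1, 0.3]
width: 0.0561
```

Run:
```python
from h import *
s=cams.snapshot("scene"); crop(s,360,150,120,110,6,"g1.png")
print(robot.get_obs()["tool_pos"])
```

```text
[0.45249902 0.32405957 0.08249942]
```

View pics/g1.png

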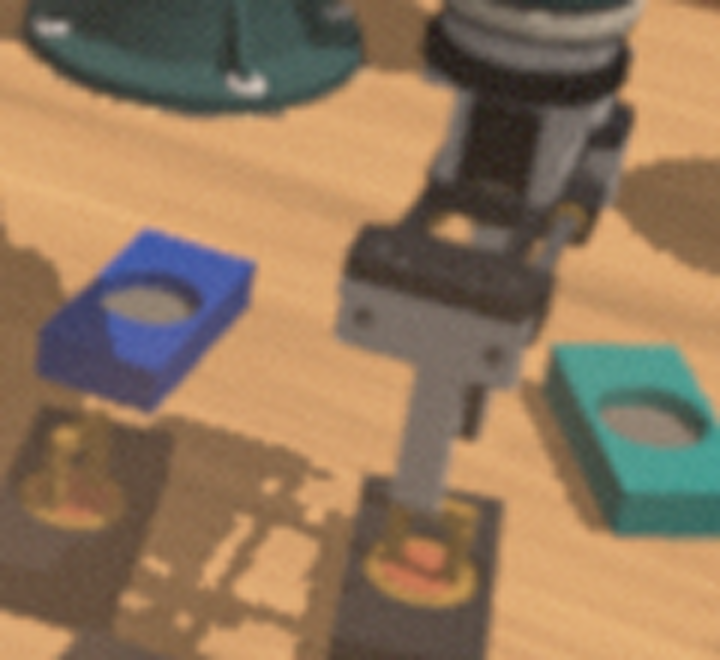

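Request:
arm_command:
  plan: [0.1,0,1.7,0,0,0,0.4,0.1,0,1.8,0,0,0,0.4,0,0,0,0,0,0,0.7,0,0,0,0,0,0,1,0,0,0,0,0,0,1,0,0,0,0,0,0,1,0,0,0,0,0,0,1]

```text
time: 4.58
tool_pos: [0.4526, 0.3272, 0.0478]
ee_rot: [3.141, -0.0, 1.668]
wrist_force: [1.4, 0.0, 0.3]
width: 0.0099
```

Request:
arm_command:
  plan: [0,0,-1,0,0,0,1,0,0,-3,0,0,0,1,0,0,-5,0,0,0,1,0,0,-5,0,0,0,1,0,0,0,0,0,0,1]

```text
time: 5.2
tool_pos: [0.4548, 0.3285, 0.1938]
ee_rot: [3.131, -0.005, 1.668]
wrist_force: [0.2, 0.0, -1.4]
width: 0.0076
```

Run:
```python
from h import *
s=cams.snapshot("scene"); cv2.imwrite("pics/s1.png",s["pixels"][:,:,::-1])
t=cams.snapshot("top"); cv2.imwrite("pics/t1.png",t["pixels"][:,:,::-1]); print(caddy(t))
ca=np.array([.472,-.179]);a=-.073; R=np.array([[np.cos(a),-np.sin(a)],[np.sin(a),np.cos(a)]])
for p in [(0,.039),(0,-.039)]: print(ca+R@p)
g=ca+R@[0,.039]
plan((.47,.1,.19,1.6),(*g,.16,1.5),grip=1)
```

```text
{'c': array([ 0.4733, -0.1799]), 'L': 184, 'W': 157, 'yaw': np.float64(-0.071), 'px': array([379., 216.]), 'n': 2}
[ 0.47484447 -0.14010387]
[ 0.46915553 -0.21789613]
at [0.4523 0.327  0.1876] [ 3.141 -0.     1.668] t 5.3 F [ 0.3  0.1 -2. ] w 0.0078
-4.6, -0.1, 0, 0, 0, 0.8, 1,
-4.5, 0, -0.1, 0, 0, 0.8, 1,
-4.6, 0, 0, 0, 0, 0.8, 1,
-4.5, 0.1, -0.1, 0, 0, 0.7, 1,
-4.6, 0.2, 0, 0, 0, 0.8, 1,
-4.8, 0, 0.6, 0, 0, 1.1, 1,
-4.8, 0, 0.6, 0, 0, 1.2, 1,
-4.8, 0.2, 0.6, 0, 0, 1.1, 1,
-4.8, 0.2, 0.6, 0, 0, 1.2, 1,
-4.8, 0.3, 0.6, 0, 0, 1.1, 1,
10 rows; end [ 0.4744 -0.1405  0.1595] [ 3.141 -0.     1.5  ]
```

View pics/s1.png

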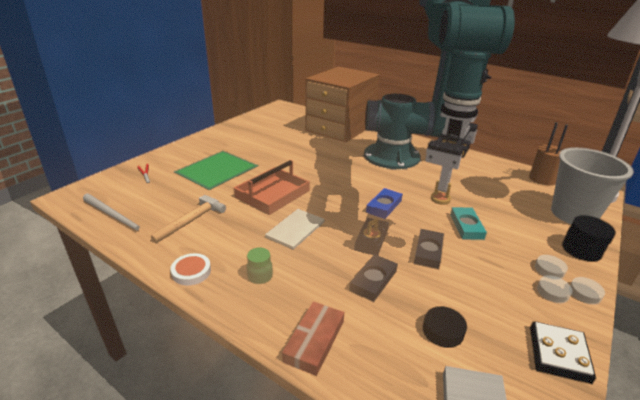

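Casting 1 is held (about pixel 441,196); its mould at (429,248) is empty. Carrying it to the near-y side of the caddy.

Request:
arm_command:
  plan: [-4.6,-0.1,0,0,0,1,1,-4.5,0,0,0,0,1,1,-4.6,0,0,0,0,1,1,-4.5,0.1,0,0,0,1,1,-4.6,0.1,0,0,0,1,1,-4.8,0.1,0.5,0,0,1,1,-4.8,0.1,0.5,0,0,1,1,-4.8,0.2,0.5,0,0,1,1]

```text
time: 6.3
tool_pos: [0.4686, -0.0457, 0.1694]
ee_rot: [-3.137, -0.001, 1.527]
wrist_force: [1.1, -0.0, -2.4]
width: 0.0075
```

Request:
arm_command:
  plan: [-4.8,0.2,0.5,0,0,1,1,-4.8,0.3,0.5,0,0,1,1,0,0,0,0,0,0,1,0,0,0,0,0,0,1]

```text
time: 6.8
tool_pos: [0.4693, -0.1399, 0.1605]
ee_rot: [-3.138, -0.002, 1.493]
wrist_force: [0.7, 0.5, -0.3]
width: 0.0077
```

Run:
```python
from h import *
s=cams.snapshot("scene"); crop(s,220,120,130,100,6,"g2.png")
plan((.4748,-.1405,.11,1.5),(.4748,-.1405,.041,1.5),grip=1)
```

```text
at [ 0.4697 -0.1395  0.1611] [-3.139e+00 -1.000e-03  1.494e+00] t 6.85 F [-1.2  0.9 -1. ] w 0.0077
0, 0.3, 2.6, -0.1, 0, -0.2, 1,
-0.1, 0.2, 2.5, 0, -0.1, -0.2, 1,
0, 0, 3.5, 0, 0, 0, 1,
0, 0, 3.4, 0, 0, 0, 1,
4 rows; end [ 0.4744 -0.1408  0.0411] [-3.141  0.     1.501]
```

View pics/g2.png

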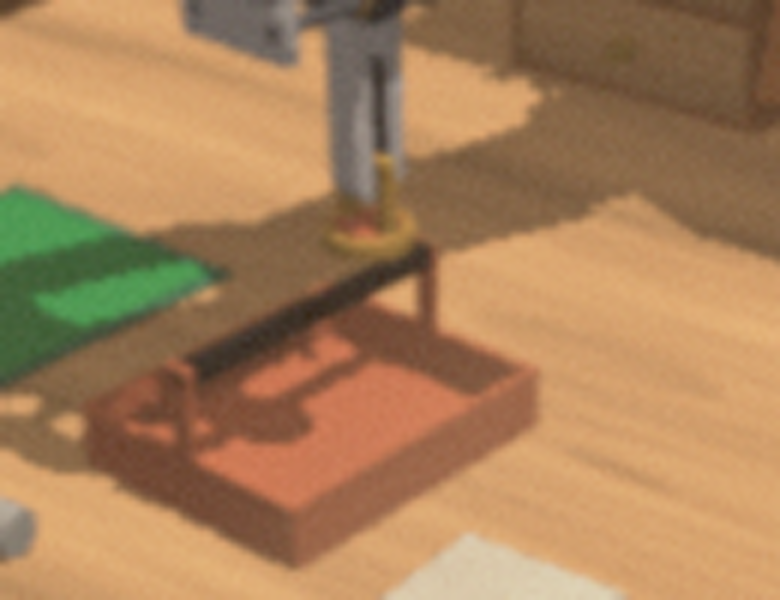

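Request:
arm_command:
  plan: [0,0.3,2.6,0,0,0,1,-0.1,0.2,2.5,0,0,0,1,0,0,2.5,0,0,0,1,0,0,2.5,0,0,0,1,0,0,1.2,0,0,0,1,0,0,0,0,0,0,1]

```text
time: 7.6
tool_pos: [0.4747, -0.141, 0.0487]
ee_rot: [-3.14, -0.001, 1.495]
wrist_force: [1.4, -0.8, -1.4]
width: 0.0078
```

Request:
arm_command:
  plan: [0,0,0.5,0,0,0,1,0,0,0.3,0,0,0,1,0,0,0,0,0,0,0.7,0,0,0,0,0,0,0.7,0,0,0,0,0,0,0.7]

```text
time: 8.22
tool_pos: [0.4755, -0.1423, 0.0419]
ee_rot: [3.141, 0.0, 1.493]
wrist_force: [-0.6, -0.1, 0.2]
width: 0.0279
```

Request:
arm_command:
  plan: [0,0,-2,0,0,0,0.7,0,0,-4,0,0,0,0.7,0,0,-5,0,0,0,0.7,0,0,-4,0,0,0,0.5,0,0,0,0,0,0,0.4]

```text
time: 8.85
tool_pos: [0.4774, -0.143, 0.196]
ee_rot: [3.133, 0.003, 1.493]
wrist_force: [0.8, -0.5, -0.1]
width: 0.0445
```

Run:
```python
from h import *
s=cams.snapshot("scene"); crop(s,220,120,130,100,6,"g3.png")
plan((.47,.0,.19,2.2),(.4914,.1815,.12,2.74),grip=.4)
```

```text
at [ 0.4761 -0.1424  0.1931] [3.138e+00 1.000e-03 1.493e+00] t 8.9 F [ 0.1 -0.3 -1.7] w 0.0489
2.8, -0.3, 0.1, 0, 0, -8.1, 0.4,
2.9, 0, 0, 0, 0, -8.1, 0.4,
2.8, 0.5, 0.1, 0.1, 0.1, -8.1, 0.4,
2.7, 0.8, 0, 0, 0, -8.1, 0.4,
2.6, 1.3, 0.1, 0.1, 0.1, -8.1, 0.4,
3.4, 3.1, 1.7, 0, 0, -7.7, 0.4,
2.9, 3.5, 1.8, 0, 0, -7.7, 0.4,
2.4, 3.9, 1.7, 0, 0, -7.8, 0.4,
1.8, 4.1, 1.8, 0, 0, -7.7, 0.4,
9 rows; end [0.4916 0.181  0.12  ] [-3.141e+00 -1.000e-03  2.739e+00]
```

View pics/g3.png

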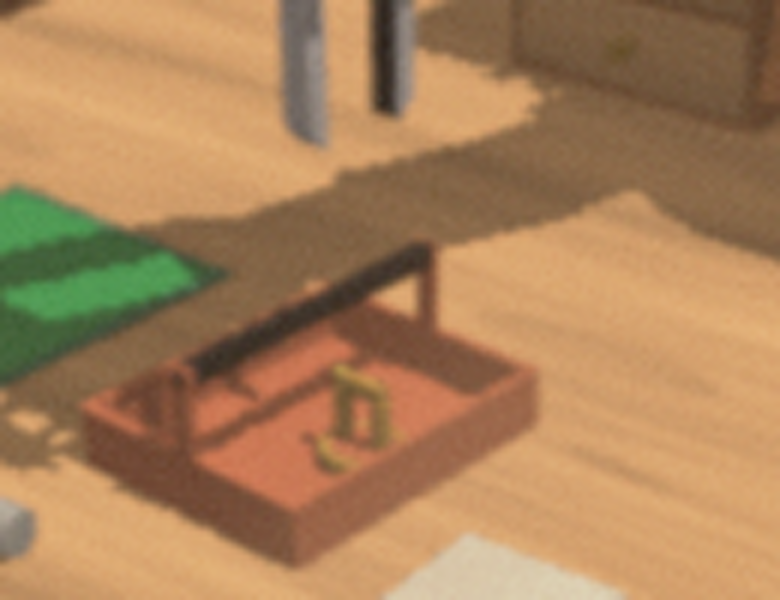

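Casting 1 stands in the caddy (loop at crop (360,405)). Next: casting 2.

Request:
arm_command:
  plan: [2.8,-0.3,0,0,0,-8,0.4,2.9,0,0,0,0,-8,0.4,2.8,0.5,0,0,0,-8,0.4,2.7,0.8,0,0,0,-8,0.4,2.6,1.3,0,0,0,-8,0.4,3.4,3.1,1.5,0,0,-8,0.4,2.9,3.5,1.5,0,0,-8,0.4,2.4,3.9,1.5,0,0,-8,0.4]

```text
time: 9.9
tool_pos: [0.4849, 0.1381, 0.1435]
ee_rot: [-3.139, -0.003, 2.614]
wrist_force: [-0.0, -0.3, -0.3]
width: 0.0565
```

Request:
arm_command:
  plan: [1.8,4.1,1.5,0,0,-7.5,0.4,0,0,0,0,0,0,0.4,0,0,0,0,0,0,0.4]

```text
time: 10.28
tool_pos: [0.4906, 0.1808, 0.1299]
ee_rot: [-3.139, -0.002, 2.74]
wrist_force: [-0.4, 0.3, 1.2]
width: 0.0564
```

Run:
```python
from h import *
s=cams.snapshot("scene"); crop(s,330,140,130,110,6,"g4.png")
plan((.4914,.1815,.085,2.74),(.4914,.1815,.047,2.74),grip=.4)
```

```text
at [0.4911 0.1804 0.1307] [-3.14e+00 -1.00e-03  2.74e+00] t 10.32 F [-0.7  0.1  0.5] w 0.0564
0, 0.1, 4.6, -0.1, 0, 0, 0.4,
0, 0, 3.8, 0, 0, 0, 0.4,
2 rows; end [0.4914 0.1813 0.0467] [ 3.141e+00 -1.000e-03  2.740e+00]
```

View pics/g4.png

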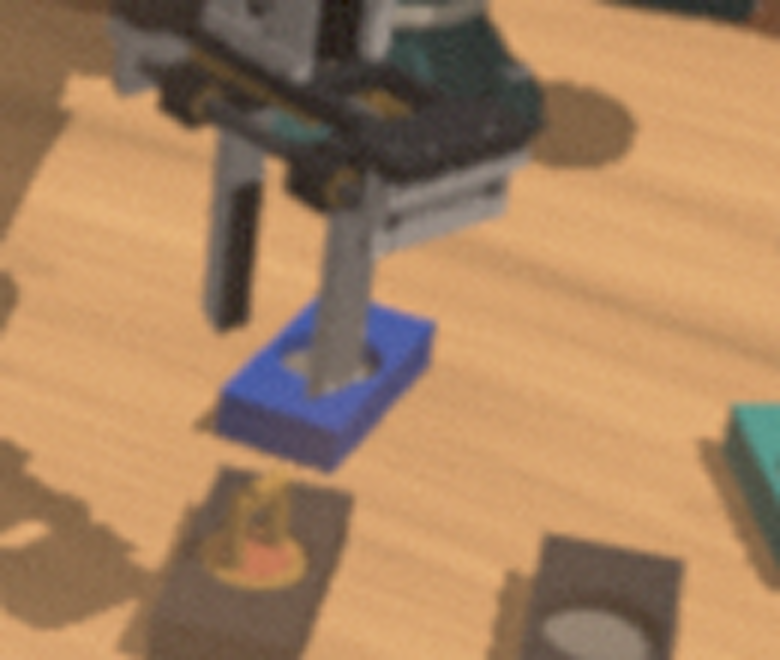

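Request:
arm_command:
  plan: [0,0.1,3,0,0,0,0.4,0,0,3,0,0,0,0.4,0,0,2.3,0,0,0,0.4,0,0,0,0,0,0,0.7,0,0,0,0,0,0,1,0,0,0,0,0,0,1,0,0,0,0,0,0,1,0,0,0,0,0,0,1]

```text
time: 11.32
tool_pos: [0.4922, 0.1825, 0.049]
ee_rot: [3.141, 0.001, 2.741]
wrist_force: [0.4, 0.0, 1.1]
width: 0.0095
```

Request:
arm_command:
  plan: [0,0,-1,0,0,0,1,0,0,-3,0,0,0,1,0,0,-5,0,0,0,1,0,0,-5,0,0,0,1,0,0,0,0,0,0,1]

```text
time: 11.95
tool_pos: [0.4946, 0.1831, 0.1944]
ee_rot: [3.135, 0.009, 2.741]
wrist_force: [0.3, -0.2, -1.2]
width: 0.0078
```

Run:
```python
from h import *
s=cams.snapshot("scene"); cv2.imwrite("pics/s2.png",s["pixels"][:,:,::-1])
t=cams.snapshot("top"); cv2.imwrite("pics/t2.png",t["pixels"][:,:,::-1]);print(caddy(t))
plan((.47,.02,.2,2.1),(.4692,-.2179,.17,1.5),grip=1)
```

```text
{'c': array([ 0.4737, -0.1804]), 'L': 187, 'W': 158, 'yaw': np.float64(-0.079), 'px': array([379., 216.]), 'n': 2}
at [0.4918 0.1823 0.1885] [3.142 0.    2.741] t 12.05 F [-0.8  0.4 -1.9] w 0.0076
-1.1, -3.9, -0.3, 0, 0, 9.2, 1,
-1.7, -3.8, -0.3, 0, 0, 9.2, 1,
-2.3, -3.4, -0.3, 0, 0, 9.2, 1,
-2.7, -3, -0.3, 0, 0, 9.1, 1,
-4.1, -2.4, 0.6, 0, 0, 6.9, 1,
-4.4, -1.9, 0.6, 0, 0, 6.9, 1,
-4.5, -1.4, 0.6, 0, 0, 6.9, 1,
-4.7, -0.8, 0.6, 0, 0, 6.9, 1,
-4.8, -0.2, 0.6, 0, 0, 6.8, 1,
9 rows; end [ 0.4695 -0.218   0.1705] [3.141 0.    1.5  ]
```

View pics/s2.png

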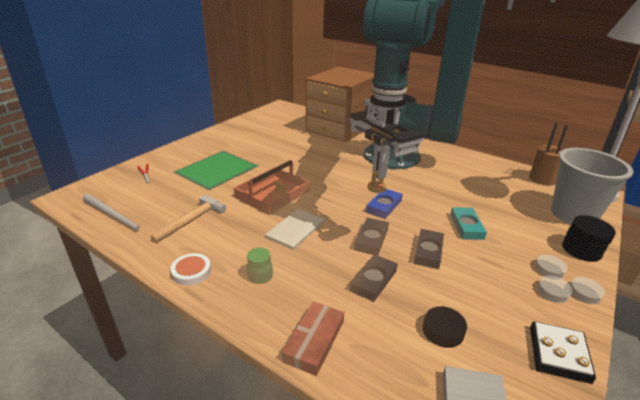

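View pics/t2.png

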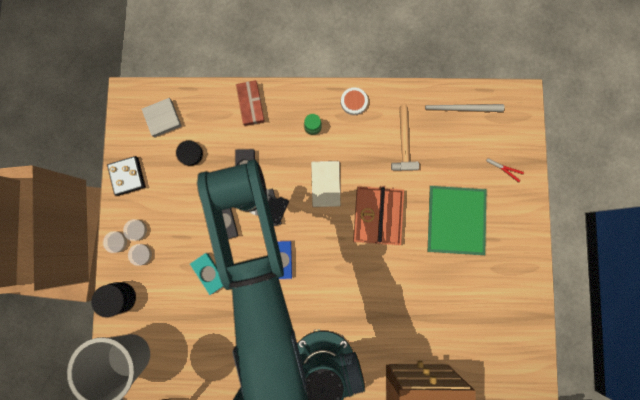

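Casting 2 is held (about (381,178) in the scene); the caddy (379,216 top) has not moved. Carry on to its far side.

Request:
arm_command:
  plan: [-1.1,-3.9,-0.3,0,0,9,1,-1.7,-3.8,-0.3,0,0,9,1,-2.3,-3.4,-0.3,0,0,9,1,-2.7,-3,-0.3,0,0,9,1,-4.1,-2.4,0.3,0,0,7,1,-4.4,-1.9,0.3,0,0,7,1,-4.5,-1.4,0.3,0,0,7,1,-4.7,-0.8,0.3,0,0,7,1]

```text
time: 13.05
tool_pos: [0.4704, -0.1709, 0.1854]
ee_rot: [-3.137, -0.003, 1.62]
wrist_force: [0.6, 0.6, -1.3]
width: 0.0079
```

Request:
arm_command:
  plan: [-4.8,-0.2,0.5,0,0,7,1,0,0,0,0,0,0,1,0,0,0,0,0,0,1]

```text
time: 13.42
tool_pos: [0.4715, -0.2172, 0.1813]
ee_rot: [-3.138, -0.003, 1.502]
wrist_force: [0.1, 0.6, -1.3]
width: 0.008
```

Run:
```python
from h import *
s=cams.snapshot("scene"); crop(s,220,120,130,100,6,"g5.png")
plan((.4692,-.2179,.13,1.5),(.4692,-.2179,.041,1.5),grip=1,step=.03)
```

```text
at [ 0.4719 -0.2168  0.182 ] [-3.139e+00 -2.000e-03  1.503e+00] t 13.47 F [ 0.2 -0.1 -0.6] w 0.0077
-0.1, -0.1, 2.6, -0.1, -0.1, 0.1, 1,
0, -0.2, 2.6, 0, 0, 0.1, 1,
0, 0, 3, 0, 0, 0, 1,
0, 0, 2.9, 0, 0, 0, 1,
0, 0.1, 3, 0, 0, 0, 1,
5 rows; end [ 0.4697 -0.2176  0.041 ] [-3.141 -0.     1.5  ]
```

View pics/g5.png

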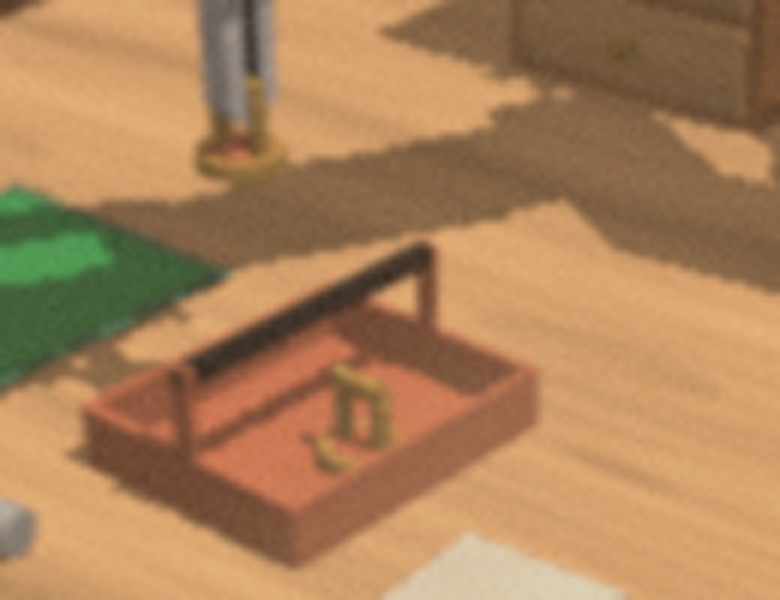

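Request:
arm_command:
  plan: [-0.1,-0.1,2.6,0,0,0,1,0,-0.2,2.6,0,0,0,1,0,0,3,0,0,0,1,0,0,2.5,0,0,0,1,0,0,1.5,0,0,0,1,0,0,1,0,0,0,1,0,0,0,0,0,0,1]

```text
time: 14.35
tool_pos: [0.4693, -0.2184, 0.0512]
ee_rot: [-3.141, -0.0, 1.502]
wrist_force: [-0.7, -0.0, -1.2]
width: 0.008
```

Request:
arm_command:
  plan: [0,0,0.6,0,0,0,1,0,0,0.4,0,0,0,1,0,0,0,0,0,0,0.7,0,0,0,0,0,0,0.7,0,0,0,0,0,0,0.7]

```text
time: 14.98
tool_pos: [0.4697, -0.2191, 0.042]
ee_rot: [3.141, 0.001, 1.502]
wrist_force: [-0.3, 0.1, -0.0]
width: 0.028
```

Request:
arm_command:
  plan: [0,0,-2,0,0,0,0.7,0,0,-4,0,0,0,0.7,0,0,-5,0,0,0,0.7,0,0,-4,0,0,0,0.5,0,0,0,0,0,0,0.4]

```text
time: 15.6
tool_pos: [0.4714, -0.2201, 0.1962]
ee_rot: [3.133, 0.004, 1.502]
wrist_force: [-0.1, -0.6, -0.7]
width: 0.0446
```

Run:
```python
from h import *
s=cams.snapshot("scene"); cv2.imwrite("pics/s3.png",s["pixels"][:,:,::-1]); crop(s,220,120,130,100,6,"g6.png")
t=cams.snapshot("top"); crop(t,300,145,200,120,4,"t3.png"); print(caddy(t))
plan((.472,-.179,.15,-.073),grip=.4)
plan((.472,-.179,.15,-.073+np.pi),grip=.4)
```

```text
{'c': array([ 0.4738, -0.1719]), 'L': 183, 'W': 141, 'yaw': np.float64(-0.068), 'px': array([375., 211.]), 'n': 2}
at [ 0.4693 -0.2188  0.1912] [3.141 0.    1.502] t 15.7 F [ 0.  -0.2 -0.2] w 0.0526
0.4, 0, 0.4, 0, 0, 9, 0.4,
0.4, -0.1, 0.4, 0, 0, 9, 0.4,
0.4, -0.1, 0.4, 0, 0, 9, 0.4,
0.3, -0.2, 0.4, 0, 0, 9, 0.4,
0.4, -0.2, 0.5, 0, 0, 9, 0.4,
0.2, -0.3, 0.4, 0, 0, 9, 0.4,
0.3, -0.3, 0.4, 0, 0, 9.1, 0.4,
0.2, -0.4, 0.4, 0, 0, 9, 0.4,
0.1, -0.3, 0.4, 0, 0, 9.1, 0.4,
0, -0.4, 0.4, 0, 0, 9, 0.4,
10 rows; end [ 0.4716 -0.1794  0.1502] [ 3.141 -0.    -0.072]
at [ 0.4693 -0.2188  0.1912] [3.141 0.    1.502] t 15.7 F [ 0.  -0.2 -0.2] w 0.0526
0.4, 0, 0.5, 0, 0, -10, 0.4,
0.5, 0.1, 0.4, 0, 0, -10, 0.4,
0.4, 0.1, 0.5, 0, 0, -10, 0.4,
0.4, 0.3, 0.4, 0, 0, -10, 0.4,
0.3, 0.2, 0.5, 0, 0, -10, 0.4,
0.3, 0.4, 0.4, 0, 0, -9.9, 0.4,
0.2, 0.4, 0.5, 0, 0, -10, 0.4,
0.2, 0.4, 0.5, 0, 0, -9.9, 0.4,
0.1, 0.4, 0.4, 0, 0, -10, 0.4,
9 rows; end [ 0.4717 -0.1791  0.1502] [-3.141  0.     3.069]
```

View pics/g6.png

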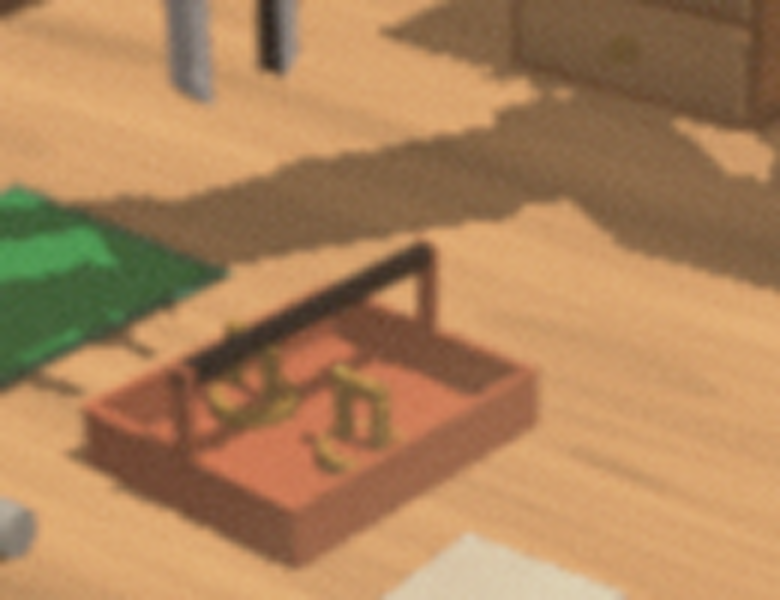

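View pics/t3.png

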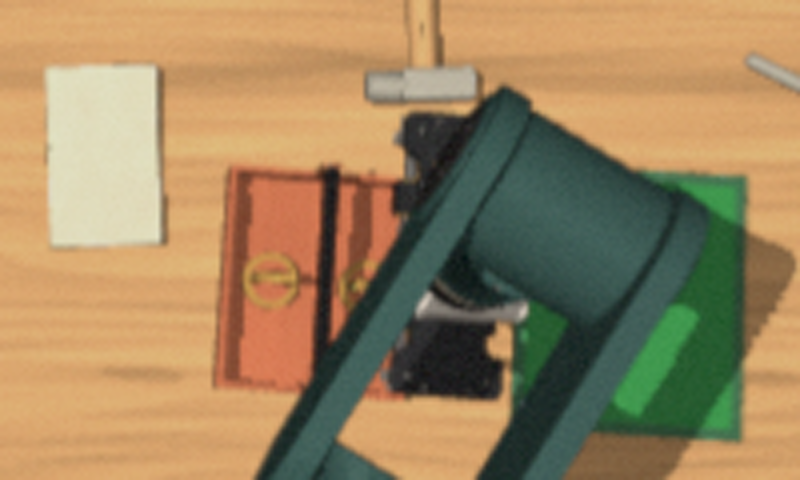

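Request:
arm_command:
  plan: [0.4,0,0.4,0,0,9,0.4,0.4,-0.1,0.4,0,0,9,0.4,0.4,-0.1,0.4,0,0,9,0.4,0.3,-0.2,0.4,0,0,9,0.4,0.4,-0.2,0.5,0,0,9,0.4,0.2,-0.3,0.4,0,0,9,0.4,0.3,-0.3,0.4,0,0,9,0.4,0.2,-0.4,0.4,0,0,9,0.4]

```text
time: 16.7
tool_pos: [0.4705, -0.1858, 0.1554]
ee_rot: [-3.138, 0.004, 0.24]
wrist_force: [-0.1, 0.3, -0.7]
width: 0.0563
```

Request:
arm_command:
  plan: [0.1,-0.3,0.4,0,0,9,0.4,0,-0.4,0.4,0,0,9,0.4,0,0,0,0,0,0,0.4,0,0,0,0,0,0,0.4]

```text
time: 17.2
tool_pos: [0.4711, -0.1793, 0.1493]
ee_rot: [-3.141, 0.002, -0.067]
wrist_force: [0.1, 0.5, 0.8]
width: 0.0562
```

Run:
```python
from h import *
s=cams.snapshot("scene"); crop(s,220,90,130,130,5,"g7.png")
t=cams.snapshot("top"); crop(t,300,145,200,120,4,"t4.png")
plan((.4725,-.178,.12,-.073),(.4725,-.178,.068,-.073),grip=.4,step=.03)
```

```text
at [ 0.4715 -0.1795  0.1501] [-3.141e+00  1.000e-03 -6.800e-02] t 17.3 F [ 0.4  0.2 -0.5] w 0.0563
0, -0.1, 1.5, 0, 0, 0.1, 0.4,
0.1, -0.1, 1.5, 0, 0, 0.2, 0.4,
0, 0, 2.6, 0, 0, 0, 0.4,
0, 0, 2.6, 0, 0, 0, 0.4,
4 rows; end [ 0.4726 -0.1775  0.0681] [-3.141e+00  1.000e-03 -7.300e-02]
```

View pics/g7.png

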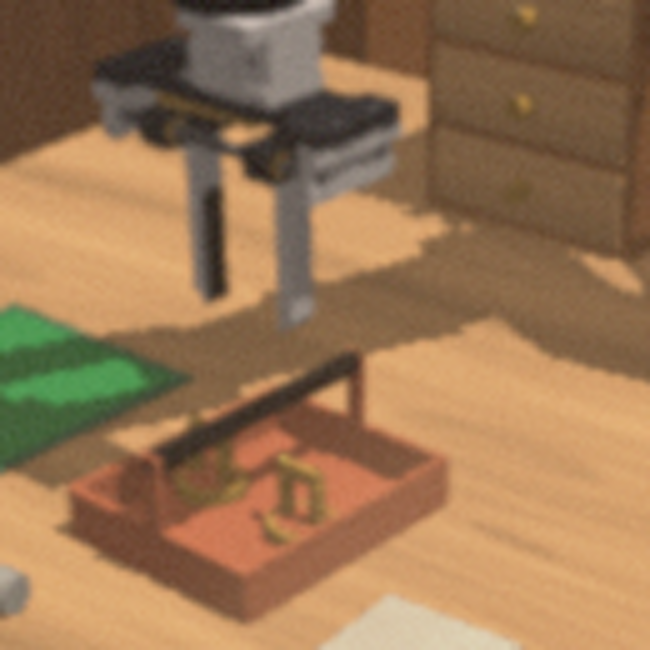

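View pics/t4.png

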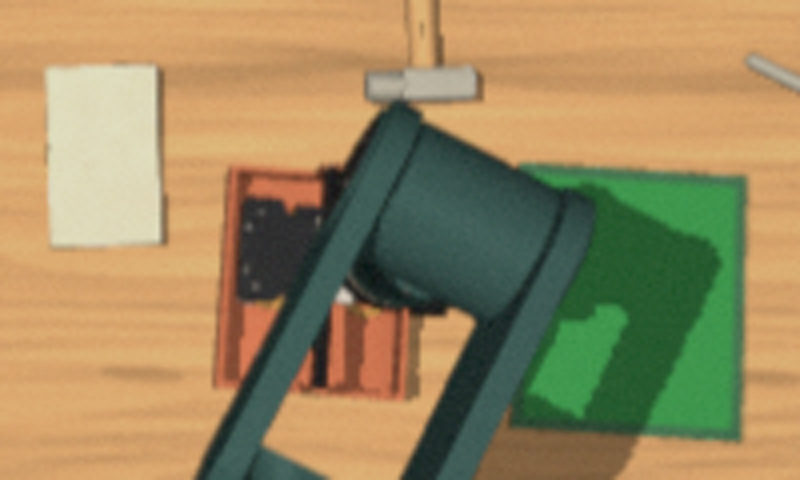

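Request:
arm_command:
  plan: [0,-0.1,1.5,0,0,0,0.4,0.1,-0.1,1.5,0,0,0,0.4,0,0,2.6,0,0,0,0.4,0,0,2.6,0,0,0,0.4,0,0,0,0,0,0,0.7,0,0,0,0,0,0,1,0,0,0,0,0,0,1,0,0,0,0,0,0,1]

```text
time: 18.3
tool_pos: [0.4735, -0.1778, 0.0696]
ee_rot: [3.141, -0.002, -0.069]
wrist_force: [0.1, 0.5, 0.9]
width: 0.0201
```

Request:
arm_command:
  plan: [0,0,0,0,0,0,1,0,0,0,0,0,0,1,0,0,-1,0,0,0,1,0,0,-1.5,0,0,0,1,0,0,-1.5,0,0,0,1,0,0,-1.5,0,0,0,1,0,0,0,0,0,0,1,0,0,0,0,0,0,1]

```text
time: 19.3
tool_pos: [0.4726, -0.1774, 0.1232]
ee_rot: [-3.141, 0.001, -0.069]
wrist_force: [0.0, -0.1, -6.0]
width: 0.0117
```

Run:
```python
from h import *
s=cams.snapshot("scene"); crop(s,200,90,150,130,5,"g8.png")
o=robot.get_obs(); print(o["tool_pos"],o["ee_rot"],o["width"],o["wrist_force"],o["wrist_torque"])
```

```text
[ 0.47235628 -0.17726231  0.12280538] [-3.14110338e+00  1.30638344e-03 -6.89807741e-02] 0.011606043948950305 [-0.32988193 -0.21687067 -5.37410704] [0.07664158 0.0500373  0.045421  ]
```

View pics/g8.png

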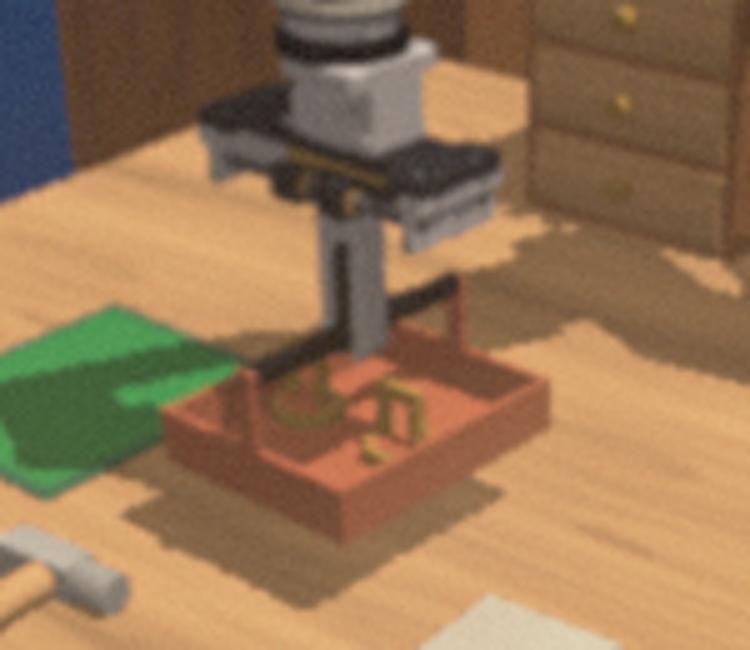

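Run:
```python
from h import *
plan((.4604,-.4394,.123,-.055),grip=1,step=.035)
```

```text
at [ 0.4724 -0.1773  0.1228] [-3.141e+00  1.000e-03 -6.900e-02] t 19.35 F [-0.3 -0.2 -5.4] w 0.0116
0.1, 3.3, 0, 0, 0, -0.1, 1,
0, 3.3, 0, 0, 0, -0.1, 1,
0.1, 3.2, 0, 0, 0, -0.1, 1,
0.1, 3.3, 0, 0, 0, -0.1, 1,
0, 3.3, 0, 0, 0, -0.1, 1,
0.1, 3.3, 0, 0, 0, -0.1, 1,
0, 3.3, 0, 0, 0, -0.1, 1,
0.1, 3.2, 0, 0, 0.1, -0.1, 1,
8 rows; end [ 0.4609 -0.4391  0.1227] [-3.141 -0.    -0.055]
```

Request:
arm_command:
  plan: [0.1,2.3,0,0,0,-0.5,1,0.1,3.3,0,0,0,-0.5,1,0.1,4,0,0,0,0,1,0.1,4,0,0,0,0,1,0,4,0,0,0,0,1,0.1,3.8,0,0,0,0,1,0,3,0,0,0,0,1,0,1.8,0,0,0,0,1]

```text
time: 20.35
tool_pos: [0.4629, -0.4404, 0.122]
ee_rot: [-3.14, 0.002, -0.053]
wrist_force: [0.3, -0.1, -4.8]
width: 0.0116
```

Request:
arm_command:
  plan: [0,0,0,0,0,0,1,0,0,0,0,0,0,1]

```text
time: 20.6
tool_pos: [0.4638, -0.4381, 0.1231]
ee_rot: [-3.14, 0.001, -0.051]
wrist_force: [0.1, -0.1, -5.2]
width: 0.0116
```

Run:
```python
from h import *
s=cams.snapshot("scene"); crop(s,140,90,170,130,4,"g9.png")
t=cams.snapshot("top"); crop(t,340,145,180,120,4,"t9.png")
plan((.4604,-.4394,.074,-.055),grip=1,step=.02)
```

```text
at [ 0.464  -0.4381  0.1235] [-3.141  0.    -0.05 ] t 20.7 F [ 0.3  0.1 -5.5] w 0.0115
-0.1, 0.1, 1.7, 0, 0, 0.1, 1,
-0.1, 0, 1.6, 0, 0, 0.1, 1,
-0.2, 0.1, 1.7, 0, 0, 0.1, 1,
3 rows; end [ 0.4599 -0.4398  0.0735] [-3.141  0.    -0.055]
```

View pics/g9.png

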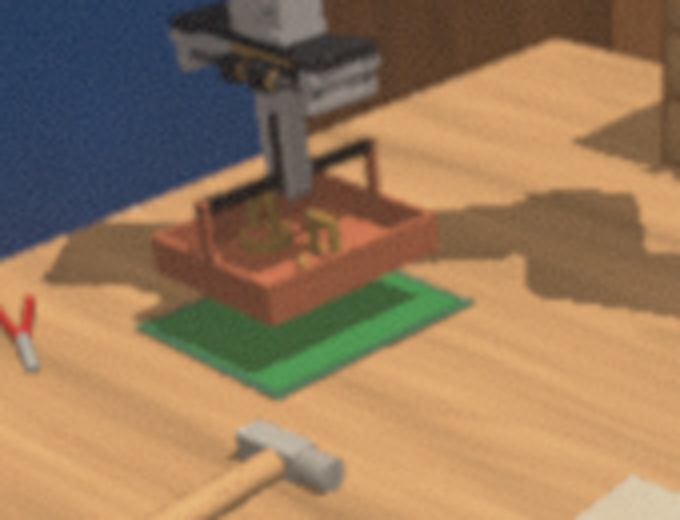

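View pics/t9.png

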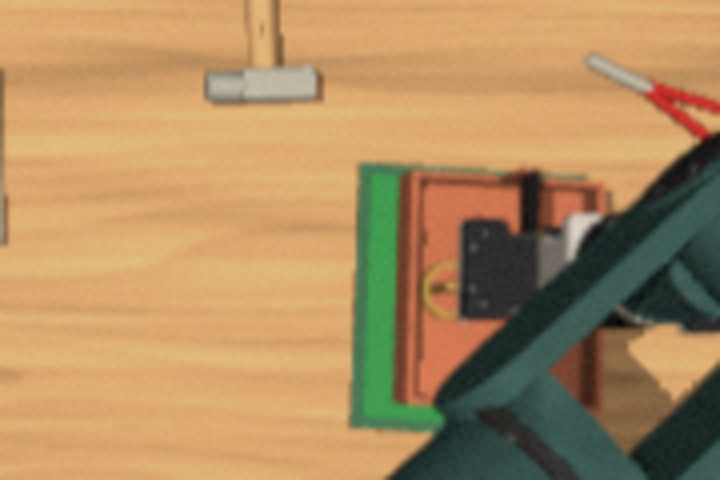

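Request:
arm_command:
  plan: [-0.1,0,1.5,0,0,0,1,-0.1,0.1,1.5,0,0,0,1,-0.1,0,1.2,0,0,0,1,0,0,0.6,0,0,0,1,0,0,0,0,0,0,1,0,0,0,0,0,0,1]

```text
time: 21.45
tool_pos: [0.4609, -0.4407, 0.0762]
ee_rot: [3.141, -0.001, -0.052]
wrist_force: [0.8, 0.1, -4.9]
width: 0.0115
```

Request:
arm_command:
  plan: [0,0,0.2,0,0,0,1,0,0,0.2,0,0,0,1,0,0,0,0,0,0,1,0,0,0,0,0,0,1]

```text
time: 21.95
tool_pos: [0.4608, -0.4405, 0.0723]
ee_rot: [3.141, -0.001, -0.052]
wrist_force: [-1.1, 0.4, -2.3]
width: 0.0118
```

Request:
arm_command:
  plan: [0,0,0.1,0,0,0,1,0,0,0,0,0,0,0.7,0,0,0,0,0,0,0.6,0,0,0,0,0,0,0.5,0,0,0,0,0,0,0.5]

```text
time: 22.58
tool_pos: [0.4606, -0.4403, 0.0704]
ee_rot: [3.141, -0.0, -0.052]
wrist_force: [-0.1, 0.1, -0.0]
width: 0.0463
```

Request:
arm_command:
  plan: [0,0,-2,0,0,0,0.5,0,0,-4,0,0,0,0.5,0,0,-5,0,0,0,0.3,0,0,-4,0,0,0,0,0,0,0,0,0,0,0]

```text
time: 23.2
tool_pos: [0.4621, -0.442, 0.2277]
ee_rot: [3.133, -0.008, -0.052]
wrist_force: [0.4, -0.2, -0.5]
width: 0.0737
```

Run:
```python
from h import *
s=cams.snapshot("scene"); cv2.imwrite("pics/s4.png",s["pixels"][:,:,::-1])
t=cams.snapshot("top")
M=measure(t)
for k in ("dark","board"):
    for r in M[k]: print(k,r)
m1=(.4524,.3258)
plan((.42,-.2,.22,-.6),grip=0)
```

```text
dark {'c': array([0.4522, 0.3258]), 'L': 121, 'W': 64, 'yaw': np.float64(0.298), 'px': array([224., 221.])}
dark {'c': array([ 0.4717, -0.5484]), 'L': 175, 'W': 151, 'yaw': np.float64(1.537), 'px': array([482., 214.])}
dark {'c': array([0.4939, 0.1822]), 'L': 121, 'W': 63, 'yaw': np.float64(0.257), 'px': array([268., 208.])}
dark {'c': array([0.6303, 0.2621]), 'L': 119, 'W': 60, 'yaw': np.float64(0.025), 'px': array([245., 167.])}
dark {'c': array([0.679 , 0.4506]), 'L': 83, 'W': 78, 'yaw': np.float64(0.942), 'px': array([189., 153.])}
board {'c': array([ 0.5772, -0.006 ]), 'L': 154, 'W': 94, 'yaw': np.float64(0.037), 'px': array([325., 183.])}
board {'c': array([0.8037, 0.5548]), 'L': 102, 'W': 102, 'yaw': np.float64(-1.175), 'px': array([160., 116.])}
at [ 0.4607 -0.4404  0.2214] [ 3.14e+00 -1.00e-03 -5.20e-02] t 23.3 F [ 0.   0.2 -0.3] w 0.0814
-1.1, -4.8, 0, 0, 0, 6.3, 0,
-1.5, -4.6, 0, 0, 0, 6.3, 0,
-2.1, -4.4, 0.1, 0, 0, 6.3, 0,
-2.5, -4.1, 0, 0, 0, 6.3, 0,
-3, -3.9, 0, 0, -0.1, 6.2, 0,
5 rows; end [ 0.4203 -0.2001  0.22  ] [ 3.141  0.    -0.6  ]
```

View pics/s4.png

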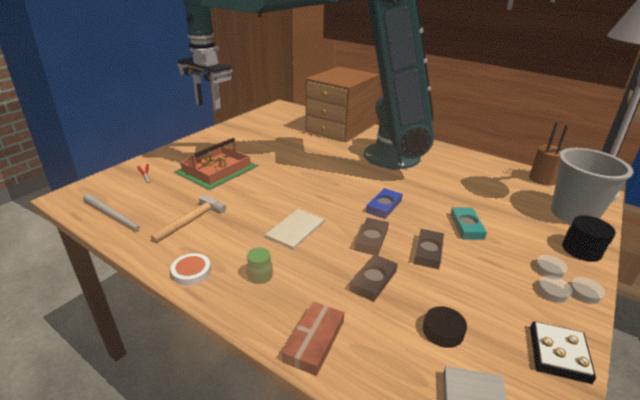

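Run:
```python
from h import *
plan((.46,-.1,.2,.1),(.494,.182,.12,.255),grip=0,step=.055)
```

```text
at [ 0.4607 -0.4404  0.2214] [ 3.14e+00 -1.00e-03 -5.20e-02] t 23.3 F [ 0.   0.2 -0.3] w 0.0814
-0.3, -4.9, 0.3, 0, 0, -1.2, 0,
-0.1, -4.8, 0.3, 0, 0, -1.2, 0,
-0.1, -4.9, 0.3, 0, 0, -1.3, 0,
0.1, -4.8, 0.3, 0, 0, -1.2, 0,
0.1, -4.9, 0.3, 0, 0, -1.3, 0,
0.3, -4.9, 0.3, 0, 0, -1.2, 0,
0.4, -4.8, 0.3, 0.1, -0.1, -1.3, 0,
1, -4.6, 1.3, 0, 0, -1.5, 0,
1.2, -4.6, 1.4, 0, 0, -1.5, 0,
1.3, -4.6, 1.3, 0, 0, -1.5, 0,
1.3, -4.5, 1.3, 0, 0, -1.5, 0,
1.5, -4.5, 1.4, 0, 0, -1.4, 0,
1.7, -4.4, 1.3, 0, 0, -1.5, 0,
13 rows; end [0.4944 0.1818 0.12  ] [-3.141e+00  1.000e-03  2.560e-01]
```

Request:
arm_command:
  plan: [-0.3,-4.9,0.3,0,0,-1.2,0,-0.1,-4.8,0.3,0,0,-1.2,0,-0.1,-4.9,0.3,0,0,-1.3,0,0.1,-4.8,0.3,0,0,-1.2,0,0.1,-4.9,0.3,0,0,-1.3,0,0.3,-4.9,0.3,0,0,-1.2,0,0.4,-4.8,0.3,0,0,-1.3,0,1,-4.6,1.3,0,0,-1.5,0]

```text
time: 24.3
tool_pos: [0.4647, -0.0514, 0.185]
ee_rot: [-3.141, 0.002, 0.127]
wrist_force: [0.4, 0.2, -0.4]
width: 0.0944
```

Request:
arm_command:
  plan: [1.2,-4.6,1.4,0,0,-1.5,0,1.3,-4.6,1.3,0,0,-1.5,0,1.3,-4.5,1.3,0,0,-1.5,0,1.5,-4.5,1.4,0,0,-1.5,0,1.7,-4.4,1.3,0,0,-1.5,0,0,0,0,0,0,0,0,0,0,0,0,0,0,0]

```text
time: 25.18
tool_pos: [0.4934, 0.1812, 0.118]
ee_rot: [3.141, 0.003, 0.258]
wrist_force: [-0.2, -0.2, -0.2]
width: 0.0945
```

Run:
```python
from h import *
t=cams.snapshot("top"); cv2.imwrite("pics/t10.png",t["pixels"][:,:,::-1]); print(caddy(t)); 
for k in ("mat",):
    for r in measure(t)[k]: print(k,r)
s=cams.snapshot("scene"); crop(s,330,140,130,120,5,"g10.png"); crop(s,150,120,130,80,5,"g11.png")
plan((.494,.182,.05,.255),(.494,.182,.012,.255),grip=0,step=.03)
```

```text
{'c': array([ 0.4631, -0.444 ]), 'L': 187, 'W': 161, 'yaw': np.float64(-0.048), 'px': array([463., 219.]), 'n': 2}
at [0.4942 0.1807 0.1192] [3.141e+00 1.000e-03 2.560e-01] t 25.27 F [ 1.  -0.1 -0.1] w 0.0941
0, 0, 2.3, 0, 0, 0, 0,
0, -0.1, 2.3, 0, 0, 0, 0,
0, 0, 2.3, 0, 0, 0, 0,
0, 0, 1.9, 0, 0, 0, 0,
0, 0, 1.9, 0, 0, 0, 0,
5 rows; end [0.4939 0.1816 0.0122] [3.141e+00 1.000e-03 2.560e-01]
```

View pics/t10.png

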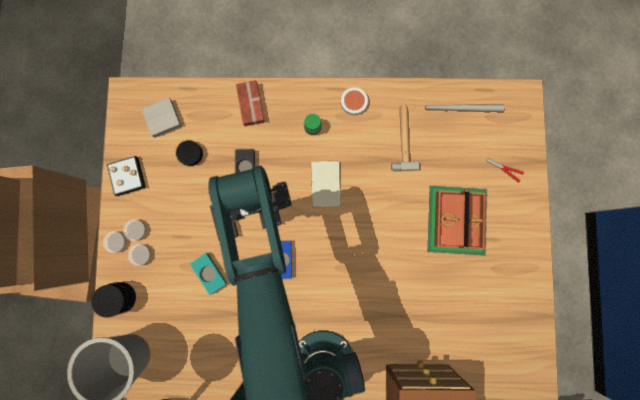

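View pics/g10.png

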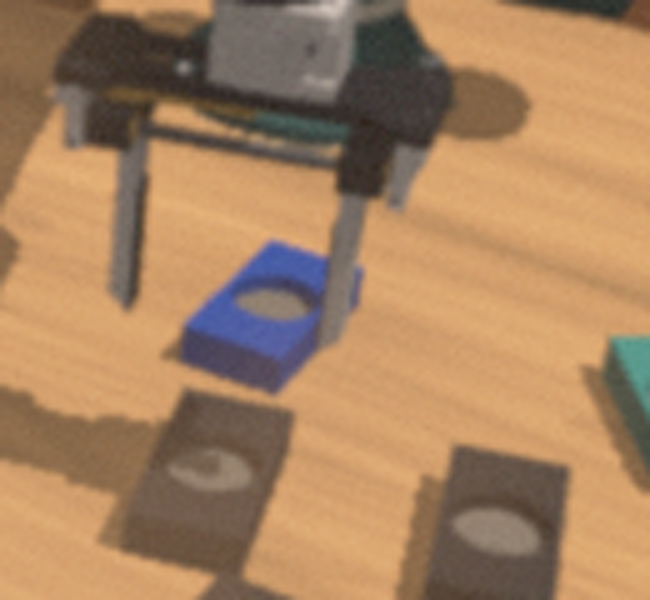

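View pics/g11.png

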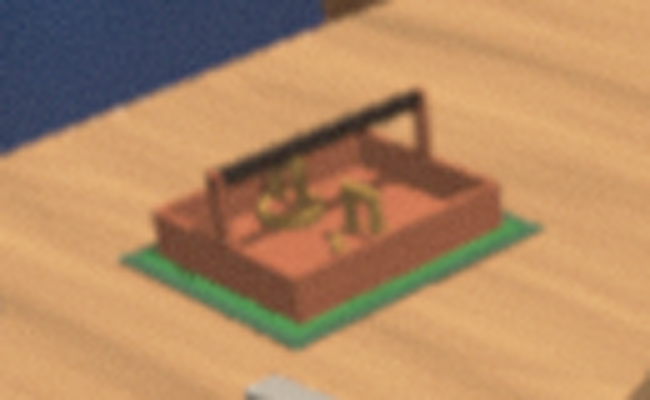

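Request:
arm_command:
  plan: [0,0,2.3,0,0,0,0,0,-0.1,2.3,0,0,0,0,0,0,2.3,0,0,0,0,0,0,2,0,0,0,0,0,0,1.5,0,0,0,0,0,0,0,0,0,0,0.2,0,0,0,0,0,0,0.4,0,0,0,0,0,0,0.7]

```text
time: 26.28
tool_pos: [0.495, 0.183, 0.0166]
ee_rot: [3.141, -0.002, 0.257]
wrist_force: [-0.1, 0.3, -0.0]
width: 0.0674
```

Request:
arm_command:
  plan: [0,0,0,0,0,0,1,0,0,0,0,0,0,1,0,0,0,0,0,0,1]

```text
time: 26.65
tool_pos: [0.4948, 0.183, 0.0164]
ee_rot: [3.141, -0.002, 0.257]
wrist_force: [-0.2, -1.6, 4.7]
width: 0.0619
```

Request:
arm_command:
  plan: [0,0,-1,0,0,0,1,0,0,-3,0,0,0,1,0,0,-4,0,0,0,1,0,0,-2,0,0,0,1,0,0,0,0,0,0,1,0,0,0,0,0,0,1]

```text
time: 27.4
tool_pos: [0.4929, 0.1826, 0.1137]
ee_rot: [3.142, 0.003, 0.257]
wrist_force: [-0.4, 0.3, -4.2]
width: 0.0621
```

Run:
```python
from h import *
t=cams.snapshot("scene"); crop(t,330,120,130,120,5,"g12.png")
plan((.5772,-.006,.09,.037),grip=1,step=.04)
```

```text
at [0.4927 0.1826 0.1133] [-3.142  0.004  0.257] t 27.45 F [-0.9 -0.3 -3.1] w 0.0617
0.6, 3.4, 0.4, 0, 0, 2.1, 1,
0.7, 3.4, 0.4, 0, 0, 2.1, 1,
0.8, 3.3, 0.4, 0, 0.1, 2.1, 1,
0.9, 3.3, 0.3, 0, 0, 2.1, 1,
1, 3.3, 0.4, 0, 0.1, 2.1, 1,
1.2, 3.3, 0.4, 0, 0, 2.1, 1,
6 rows; end [ 0.577  -0.0064  0.0902] [3.141e+00 1.000e-03 3.800e-02]
```

View pics/g12.png

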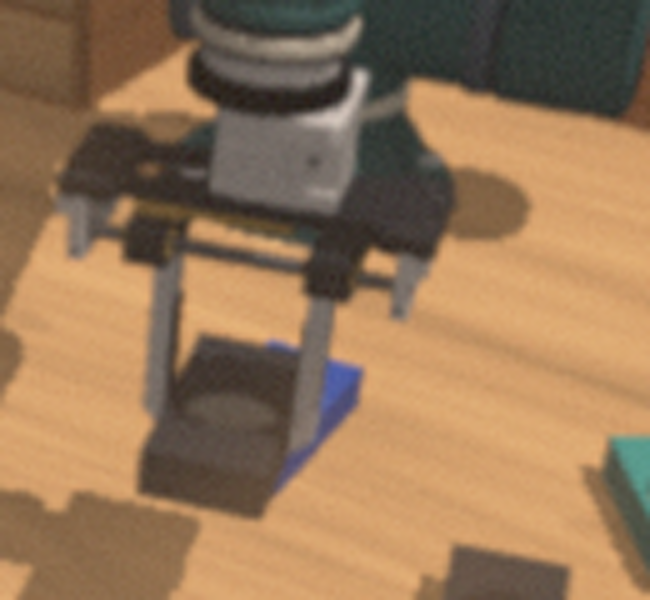

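Request:
arm_command:
  plan: [0.6,3.4,0.2,0,0,2,1,0.7,3.4,0.2,0,0,2,1,0.8,3.3,0.2,0,0,2,1,0.9,3.3,0.2,0,0,2,1,1,3.3,0.2,0,0,2.5,1,1.2,3.3,0.2,0,0,2,1,0,0,0,0,0,0,1,0,0,0,0,0,0,1]

```text
time: 28.45
tool_pos: [0.578, -0.0055, 0.1019]
ee_rot: [-3.141, 0.003, 0.039]
wrist_force: [0.2, -1.0, -3.1]
width: 0.0615
```

Run:
```python
from h import *
t=cams.snapshot("scene"); crop(t,250,130,130,130,5,"g13.png")
u=cams.snapshot("top"); crop(u,280,140,100,90,6,"t13.png")
plan((.5772,-.006,.05,.037),(.5772,-.006,.029,.037),grip=1,step=.03)
```

```text
at [ 0.5783 -0.005   0.1027] [-3.141e+00  2.000e-03  4.000e-02] t 28.55 F [-0.5  0.2 -3.8] w 0.0615
-0.1, 0.1, 2.6, 0, 0, 0.1, 1,
0, 0, 2.7, 0, 0.1, 0.1, 1,
0, 0, 2.1, 0, 0, 0, 1,
3 rows; end [ 0.5773 -0.006   0.0287] [-3.141 -0.     0.037]
```

View pics/g13.png

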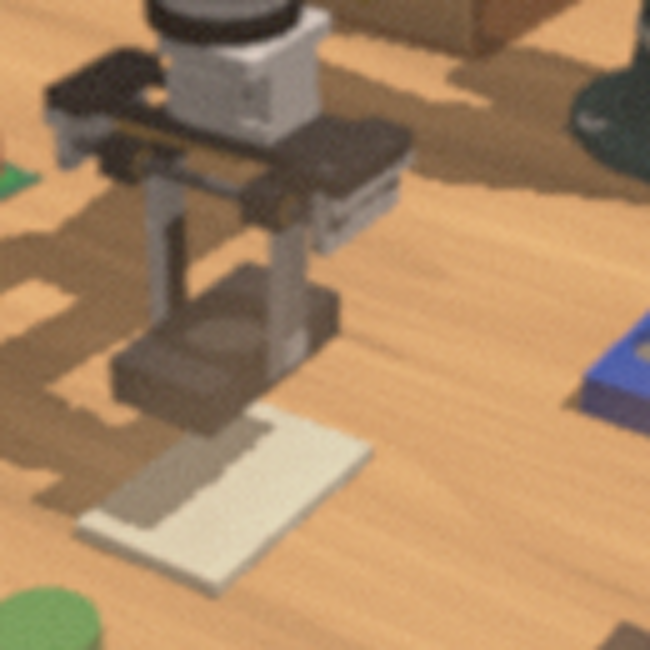

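View pics/t13.png

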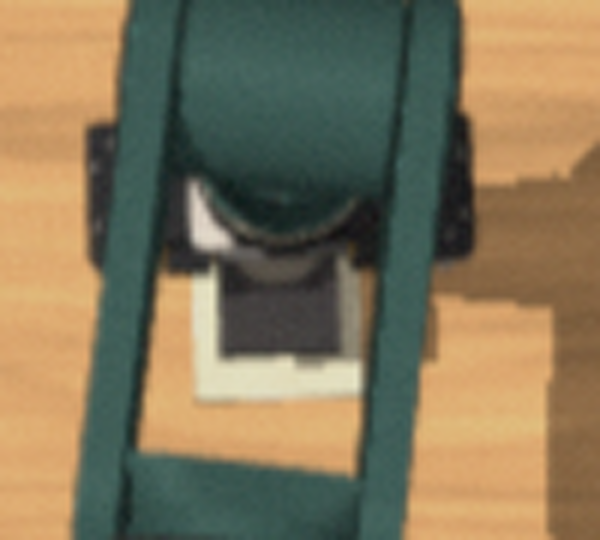

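Request:
arm_command:
  plan: [-0.1,0.1,2.6,0,0,0,1,0,0,2.2,0,0,0,1,0,0,1.6,0,0,0,1,0,0,0.6,0,0,0,1,0,0,0,0,0,0,1,0,0,0,0,0,0,1]

```text
time: 29.3
tool_pos: [0.5789, -0.0069, 0.0346]
ee_rot: [3.141, -0.002, 0.039]
wrist_force: [0.7, 0.2, -3.9]
width: 0.062
```

Request:
arm_command:
  plan: [-0.1,0,0.3,0,0,0,1,0,0,0.2,0,0,0,1,0,0,0,0,0,0,1,0,0,0,0,0,0,1]

```text
time: 29.8
tool_pos: [0.5771, -0.007, 0.0285]
ee_rot: [3.141, -0.0, 0.039]
wrist_force: [0.6, 0.5, -2.2]
width: 0.0615
```

Nearly touching (force falling); release and rise.

Request:
arm_command:
  plan: [0,0,0.1,0,0,0,1,0,0,0,0,0,0,0.7,0,0,0,0,0,0,0.3,0,0,0,0,0,0,0,0,0,0,0,0,0,0,0,0,0,0,0,0,0]

```text
time: 30.55
tool_pos: [0.5771, -0.0069, 0.0274]
ee_rot: [3.142, -0.0, 0.039]
wrist_force: [-0.3, 0.1, -0.5]
width: 0.0918
```

Request:
arm_command:
  plan: [0,0,-2,0,0,0,0,0,0,-4,0,0,0,0,0,0,-5,0,0,0,0,0,0,-2,0,0,0,0,0,0,0,0,0,0,0]

```text
time: 31.18
tool_pos: [0.5784, -0.0071, 0.1599]
ee_rot: [3.141, -0.005, 0.039]
wrist_force: [-0.7, -1.0, -0.4]
width: 0.0939
```

Run:
```python
from h import *
t=cams.snapshot("scene"); cv2.imwrite("pics/s5.png",t["pixels"][:,:,::-1])
u=cams.snapshot("top")
for r in measure(u)["dark"]: print(r)
plan((.4523,.3258,.12,.293),grip=0,step=.055)
```

```text
{'c': array([0.4523, 0.3255]), 'L': 120, 'W': 64, 'yaw': np.float64(0.291), 'px': array([224., 221.])}
{'c': array([ 0.5754, -0.0047]), 'L': 136, 'W': 121, 'yaw': np.float64(1.479), 'px': array([326., 180.])}
{'c': array([0.6304, 0.2603]), 'L': 119, 'W': 63, 'yaw': np.float64(0.029), 'px': array([245., 167.])}
{'c': array([0.6784, 0.4498]), 'L': 85, 'W': 79, 'yaw': np.float64(1.288), 'px': array([189., 153.])}
at [ 0.5765 -0.0069  0.1563] [-3.141e+00  2.000e-03  3.900e-02] t 31.27 F [0.2 0.9 0.2] w 0.0939
-1.6, -4.8, 0.5, 0, 0, -2.1, 0,
-1.4, -4.9, 0.5, 0, 0, -2.1, 0,
-1.2, -4.9, 0.6, 0, 0, -2.1, 0,
-1.1, -5, 0.5, 0, 0, -2.1, 0,
-0.8, -5, 0.5, 0, 0, -2, 0,
-0.7, -5, 0.5, 0, 0, -2.1, 0,
-0.5, -5.1, 0.6, 0, 0.1, -2, 0,
7 rows; end [0.4525 0.3263 0.1195] [-3.141 -0.     0.292]
```

View pics/s5.png

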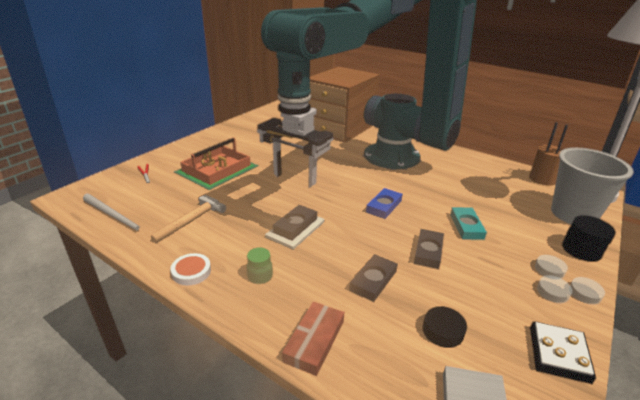

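Mould 1 is centred on the board (294,223). On to the next at (429,248).

Request:
arm_command:
  plan: [-1.6,-4.8,0.3,0,0,-2,0,-1.4,-4.9,0.3,0,0,-2,0,-1.2,-4.9,0.3,0,0,-2,0,-1.1,-5,0.4,0,0,-2,0,-0.8,-5,0.5,0,0,-2,0,-0.7,-5,0.5,0,0,-2.5,0,-0.5,-5.1,0.6,0,0,-2,0,0,0,0,0,0,0,0]

```text
time: 32.28
tool_pos: [0.4512, 0.3287, 0.1252]
ee_rot: [3.141, 0.006, 0.298]
wrist_force: [-0.0, -0.1, -0.2]
width: 0.0941
```

Request:
arm_command:
  plan: [0,0,0,0,0,0,0]

```text
time: 32.4
tool_pos: [0.4536, 0.3259, 0.1267]
ee_rot: [3.14, 0.003, 0.292]
wrist_force: [0.3, -0.1, -0.6]
width: 0.0939
```

Run:
```python
from h import *
t=cams.snapshot("scene"); cv2.imwrite("pics/s6.png",t["pixels"][:,:,::-1])
u=cams.snapshot("top"); 
for r in measure(u)["dark"]: print(r)
plan((.4523,.3257,.05,.292),(.4523,.3257,.015,.292),grip=0,step=.03)
```

```text
{'c': array([0.4577, 0.326 ]), 'L': 145, 'W': 86, 'yaw': np.float64(0.318), 'px': array([224., 218.])}
{'c': array([ 0.5784, -0.0083]), 'L': 123, 'W': 63, 'yaw': np.float64(0.007), 'px': array([326., 183.])}
{'c': array([0.6304, 0.2622]), 'L': 119, 'W': 60, 'yaw': np.float64(0.025), 'px': array([244., 167.])}
{'c': array([0.6767, 0.4491]), 'L': 86, 'W': 78, 'yaw': np.float64(0.813), 'px': array([189., 153.])}
at [0.4545 0.3254 0.1277] [3.141e+00 1.000e-03 2.910e-01] t 32.5 F [ 0.3 -0.2  0.2] w 0.0942
-0.1, 0, 2.6, 0, 0, 0, 0,
0, -0.1, 2.6, 0, 0, 0, 0,
-0.1, 0, 2.6, 0, 0.1, -0.1, 0,
0, 0, 1.7, 0, 0, 0, 0,
0, 0, 1.8, 0, 0, 0, 0,
5 rows; end [0.4523 0.3257 0.0147] [ 3.141e+00 -1.000e-03  2.920e-01]
```

View pics/s6.png

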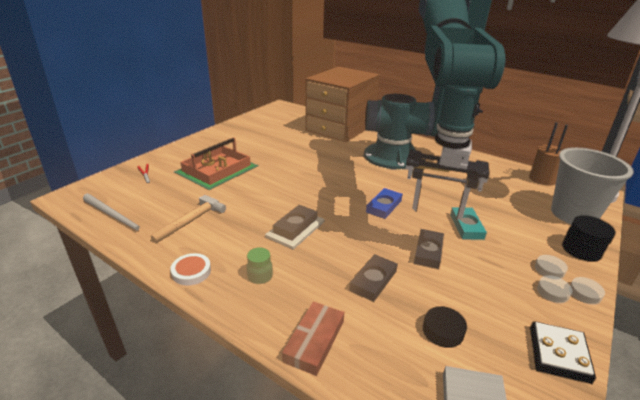

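Request:
arm_command:
  plan: [-0.1,0,2.6,0,0,0,0,-0.1,-0.1,2.6,0,0,0,0,0,0,2.5,0,0,0,0,0,0,2,0,0,0,0,0,0,1.4,0,0,0,0,0,0,0,0,0,0,0.2,0,0,0,0,0,0,0.5,0,0,0,0,0,0,1]

```text
time: 33.5
tool_pos: [0.4528, 0.3275, 0.0186]
ee_rot: [-3.141, -0.002, 0.292]
wrist_force: [0.2, -0.4, 0.3]
width: 0.0672
```

Request:
arm_command:
  plan: [0,0,0,0,0,0,1,0,0,0,0,0,0,1,0,0,0,0,0,0,1]

```text
time: 33.88
tool_pos: [0.4529, 0.327, 0.0185]
ee_rot: [3.141, -0.002, 0.292]
wrist_force: [0.7, -2.7, 4.7]
width: 0.0622
```

Request:
arm_command:
  plan: [0,0,-1,0,0,0,1,0,0,-3,0,0,0,1,0,0,-4,0,0,0,1,0,0,-4,0,0,0,1,0,0,-2,0,0,0,1,0,0,0,0,0,0,1,0,0,0,0,0,0,1]

```text
time: 34.75
tool_pos: [0.4508, 0.3267, 0.1553]
ee_rot: [3.141, 0.004, 0.293]
wrist_force: [0.5, -0.8, -3.6]
width: 0.0618
```

Run:
```python
from h import *
t=cams.snapshot("scene"); crop(t,380,120,130,150,4,"g14.png")
u=cams.snapshot("top"); 
H=hsv(u).astype(int); m=(H[...,1]<60)&(H[...,2]<95); w=np.zeros_like(m); w[150:220,300:350]=1
for c in blobs(m&w): print(rect(u,c,.025))
crop(u,290,145,80,75,7,"t14.png")
plan((.5771,-.0068,.14,.038),grip=1,step=.045)
```

```text
{'c': array([ 0.5766, -0.0081]), 'L': 122, 'W': 62, 'yaw': np.float64(0.007), 'px': array([326., 183.])}
at [0.4508 0.3266 0.155 ] [3.141 0.004 0.292] t 34.85 F [-0.3  1.5 -3.9] w 0.0616
0.3, 4.4, 0.2, 0, 0, 1.8, 1,
0.5, 4.5, 0.2, 0, 0, 1.8, 1,
0.6, 4.4, 0.2, 0, 0, 1.8, 1,
0.7, 4.4, 0.2, 0, 0, 1.8, 1,
0.8, 4.4, 0.1, 0, 0.1, 1.8, 1,
1, 4.3, 0.2, 0, 0, 1.9, 1,
1.2, 4.3, 0.2, 0, 0.1, 1.8, 1,
1.3, 4.3, 0.2, 0.1, 0, 1.9, 1,
8 rows; end [ 0.5774 -0.007   0.1402] [-3.142e+00  1.000e-03  3.800e-02]
```

View pics/g14.png

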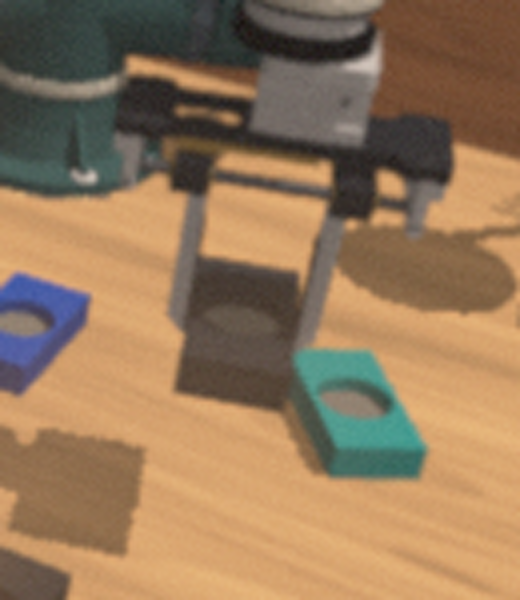

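View pics/t14.png

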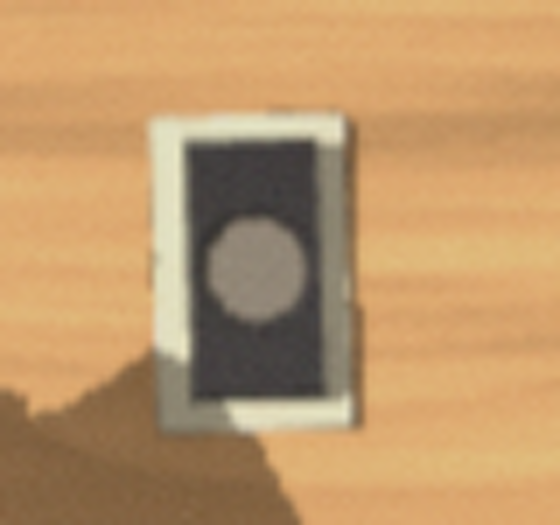

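Request:
arm_command:
  plan: [0.3,4.4,0.2,0,0,2,1,0.5,4.5,0.2,0,0,2,1,0.6,4.4,0.2,0,0,2,1,0.7,4.4,0.2,0,0,2,1,0.8,4.4,0.1,0,0,1.5,1,1,4.3,0.2,0,0,2,1,1.2,4.3,0.2,0,0,1.5,1,1.3,4.3,0.2,0,0,1.5,1]

```text
time: 35.85
tool_pos: [0.5757, -0.0086, 0.1407]
ee_rot: [-3.141, 0.003, 0.038]
wrist_force: [0.5, 0.7, -3.8]
width: 0.0619
```

Request:
arm_command:
  plan: [0,0,0,0,0,0,1,0,0,0,0,0,0,1]

```text
time: 36.1
tool_pos: [0.5754, -0.007, 0.1411]
ee_rot: [-3.14, 0.003, 0.039]
wrist_force: [0.1, -0.2, -3.9]
width: 0.0617
```

Run:
```python
from h import *
t=cams.snapshot("scene"); crop(t,250,110,130,150,4,"g15.png")
plan((.5771,-.0068,.09,.038),(.5771,-.0068,.06,.038),grip=1,step=.03)
```

```text
at [ 0.5754 -0.0065  0.1415] [-3.141e+00  2.000e-03  4.000e-02] t 36.15 F [ 0.4 -0.2 -3.6] w 0.0619
0.1, 0, 2.6, 0, 0.1, 0.1, 1,
0.1, 0, 2.5, -0.1, 0, 0, 1,
0, 0, 1.5, 0, 0, 0, 1,
0, 0, 1.5, 0, 0, 0, 1,
4 rows; end [ 0.5773 -0.0064  0.0605] [3.141 0.    0.038]
```

View pics/g15.png

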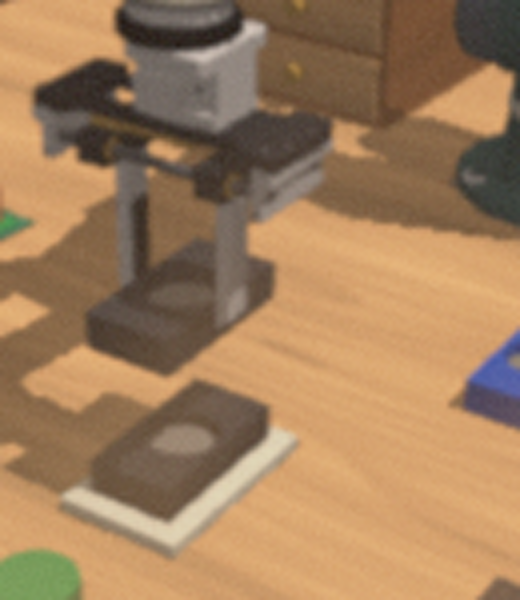

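Request:
arm_command:
  plan: [0.1,0.1,2.6,0,0,0,1,0,0,2.5,0,0,0,1,0,0,1.5,0,0,0,1,0,0,1.2,0,0,0,1,0,0,0,0,0,0,1,0,0,0,0,0,0,1]

```text
time: 36.9
tool_pos: [0.5779, -0.0083, 0.0655]
ee_rot: [3.141, -0.002, 0.039]
wrist_force: [0.9, 0.0, -3.2]
width: 0.062
```

Request:
arm_command:
  plan: [-0.1,-0.1,0.4,0,0,0,1,0,0,0.3,0,0,0,1,0,0,0,0,0,0,1,0,0,0,0,0,0,1]

```text
time: 37.4
tool_pos: [0.5761, -0.0074, 0.0575]
ee_rot: [3.142, -0.0, 0.039]
wrist_force: [-0.5, 0.3, -3.0]
width: 0.0614
```

Request:
arm_command:
  plan: [0,0,0.1,0,0,0,1,0,0,0,0,0,0,1,0,0,0,0,0,0,1]

```text
time: 37.78
tool_pos: [0.5763, -0.0074, 0.0566]
ee_rot: [3.141, -0.0, 0.039]
wrist_force: [0.4, 0.3, -3.3]
width: 0.0615
```

Request:
arm_command:
  plan: [0,0,0.1,0,0,0,1,0,0,0,0,0,0,1,0,0,0,0,0,0,1]

```text
time: 38.15
tool_pos: [0.5763, -0.0074, 0.0565]
ee_rot: [3.141, -0.001, 0.039]
wrist_force: [-3.1, 0.8, 4.3]
width: 0.0618
```

Contact made; release.

Request:
arm_command:
  plan: [0,0,0,0,0,0,0.7,0,0,0,0,0,0,0.3,0,0,0,0,0,0,0,0,0,0,0,0,0,0,0,0,0,0,0,0,0]

```text
time: 38.78
tool_pos: [0.5761, -0.0074, 0.0552]
ee_rot: [3.142, 0.0, 0.039]
wrist_force: [-0.8, 0.6, -0.6]
width: 0.0915
```

Request:
arm_command:
  plan: [0,0,-2,0,0,0,0,0,0,-4,0,0,0,0,0,0,-4,0,0,0,0,0,0,0,0,0,0,0,0,0,0,0,0,0,0]

```text
time: 39.4
tool_pos: [0.5757, -0.0073, 0.1544]
ee_rot: [-3.141, 0.001, 0.039]
wrist_force: [-0.0, -0.7, -0.5]
width: 0.0942
```

Run:
```python
from h import *
t=cams.snapshot("scene"); cv2.imwrite("pics/s7.png",t["pixels"][:,:,::-1])
u=cams.snapshot("top")
for r in measure(u)["dark"]: print(r)
plan((.6303,.261,.12,.028),grip=0,step=.055)
```

```text
{'c': array([ 0.5718, -0.0232]), 'L': 110, 'W': 106, 'yaw': np.float64(0.006), 'px': array([330., 184.])}
{'c': array([0.6304, 0.2622]), 'L': 119, 'W': 60, 'yaw': np.float64(0.025), 'px': array([244., 167.])}
{'c': array([0.6776, 0.4501]), 'L': 84, 'W': 78, 'yaw': np.float64(0.805), 'px': array([189., 153.])}
at [ 0.575  -0.0072  0.1532] [-3.141  0.004  0.039] t 39.5 F [-0.1 -1.   0. ] w 0.0942
1.1, -4.4, 0.6, 0, 0, 0.1, 0,
1.1, -4.5, 0.5, 0, 0, 0.1, 0,
1.1, -4.4, 0.6, 0, 0.1, 0.1, 0,
1, -4.4, 0.5, 0, 0, 0.1, 0,
1.1, -4.5, 0.6, 0, 0.1, 0.1, 0,
1.1, -4.4, 0.5, 0, 0, 0.1, 0,
6 rows; end [0.6306 0.2609 0.1201] [-3.141  0.     0.029]
```

View pics/s7.png

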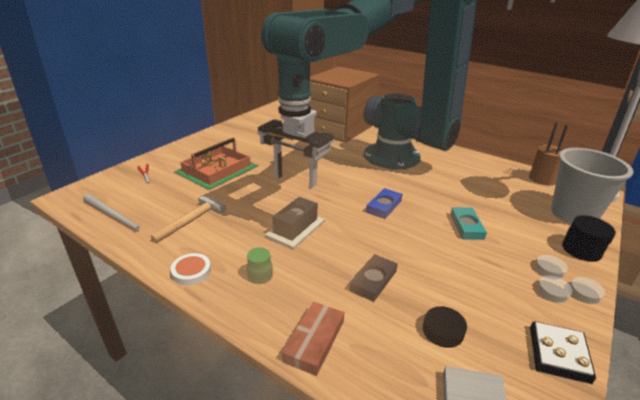

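Request:
arm_command:
  plan: [1.1,-4.4,0.2,0,0,0,0,1.1,-4.5,0.2,0,0,0,0,1.1,-4.4,0.4,0,0,0,0,1.1,-4.4,0.5,0,0,0,0,1.1,-4.5,0.6,0,0,0.5,0,1.1,-4.4,0.5,0,0,0,0,0,0,0,0,0,0,0,0,0,0,0,0,0,0]

```text
time: 40.5
tool_pos: [0.6314, 0.2602, 0.1298]
ee_rot: [3.14, 0.003, 0.031]
wrist_force: [0.0, 0.4, 0.4]
width: 0.0943
```

Run:
```python
from h import *
t=cams.snapshot("scene"); cv2.imwrite("pics/s8.png",t["pixels"][:,:,::-1])
u=cams.snapshot("top"); crop(u,290,145,80,75,7,"t15.png")
H=hsv(u).astype(int); m=(H[...,1]<60)&(H[...,2]<95); w=np.zeros_like(m); w[150:220,300:350]=1
for c in blobs(m&w): print("pile",rect(u,c,.038))
plan((.6303,.261,.05,.028),(.6303,.261,.017,.028),grip=0,step=.03)
```

```text
pile {'c': array([ 0.5774, -0.0083]), 'L': 128, 'W': 66, 'yaw': np.float64(0.037), 'px': array([326., 182.])}
at [0.6319 0.2595 0.1311] [3.141e+00 1.000e-03 2.900e-02] t 40.6 F [0.2 0.3 0.6] w 0.0939
0, -0.1, 2.7, 0, 0, 0, 0,
-0.1, 0, 2.7, 0, 0, 0, 0,
0, -0.1, 2.7, 0, 0, 0.1, 0,
0, 0, 1.7, 0, 0, 0, 0,
0, 0, 1.6, 0, 0, 0, 0,
5 rows; end [0.6308 0.2614 0.0171] [3.141e+00 1.000e-03 2.700e-02]
```

View pics/s8.png

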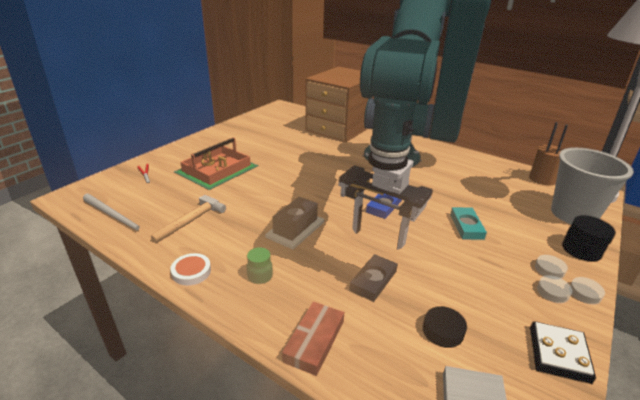

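View pics/t15.png

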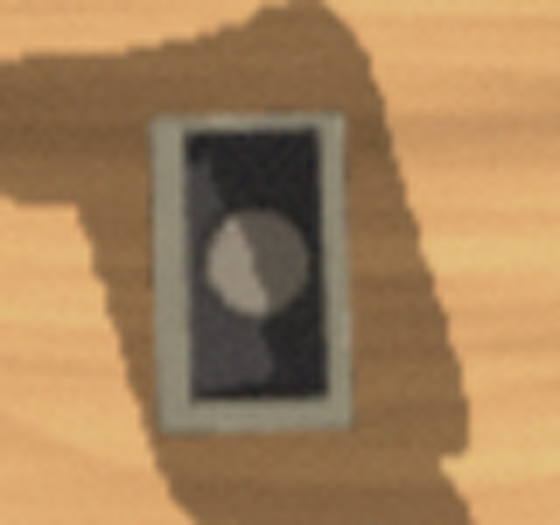

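Pile of two sits at (0.577, −0.008), yaw 0.037. Pick the third mould (374,277).

Request:
arm_command:
  plan: [0,-0.1,2.7,0,0,0,0,-0.1,0,2.7,0,0,0,0,0,-0.1,2.6,0,0,0,0,0,0,2,0,0,0,0,0,0,1.2,0,0,0,0,0,0,0,0,0,0,0.2,0,0,0,0,0,0,0.5,0,0,0,0,0,0,1]

```text
time: 41.6
tool_pos: [0.6318, 0.2632, 0.0209]
ee_rot: [-3.141, -0.002, 0.031]
wrist_force: [0.2, -0.6, 0.4]
width: 0.0678
```

Request:
arm_command:
  plan: [0,0,0,0,0,0,1,0,0,0,0,0,0,1,0,0,0,0,0,0,1]

```text
time: 41.98
tool_pos: [0.6314, 0.2627, 0.0206]
ee_rot: [3.141, -0.001, 0.031]
wrist_force: [-1.4, -2.1, 6.0]
width: 0.0618
```

Request:
arm_command:
  plan: [0,0,-1,0,0,0,1,0,0,-3,0,0,0,1,0,0,-4,0,0,0,1,0,0,-4,0,0,0,1,0,0,-2,0,0,0,1,0,0,0,0,0,0,1,0,0,0,0,0,0,1]

```text
time: 42.85
tool_pos: [0.6299, 0.2626, 0.1565]
ee_rot: [3.14, 0.004, 0.031]
wrist_force: [0.5, -0.2, -3.7]
width: 0.0619
```

Run:
```python
from h import *
t=cams.snapshot("scene"); cv2.imwrite("pics/s9.png",t["pixels"][:,:,::-1])
plan((.5766,-.0075,.15,.038),grip=1,step=.045)
```

```text
at [0.6297 0.2625 0.1561] [3.14  0.005 0.031] t 42.9 F [ 0.2  0.2 -4.5] w 0.0618
-0.9, 3.8, 0.1, 0, 0, -0.1, 1,
-0.9, 3.9, 0.1, 0, 0, -0.1, 1,
-0.8, 3.8, 0.1, 0, 0.1, 0, 1,
-0.9, 3.8, 0.1, 0, 0, -0.1, 1,
-0.9, 3.9, 0.1, 0, 0.1, 0, 1,
-0.9, 3.8, 0.1, 0, 0, -0.1, 1,
-0.9, 3.8, 0.1, 0.1, 0.1, 0, 1,
7 rows; end [ 0.5769 -0.0074  0.1498] [-3.141 -0.     0.038]
```

View pics/s9.png

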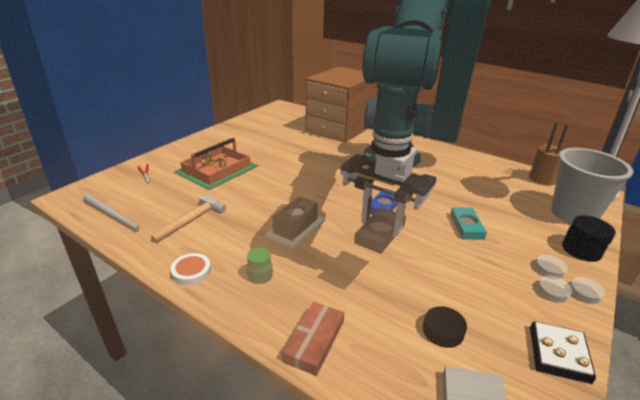

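Request:
arm_command:
  plan: [-0.9,3.8,0,0,0,0,1,-0.9,3.9,0,0,0,0,1,-0.8,3.8,0,0,0,0,1,-0.9,3.8,0,0,0,-0.5,1,-0.9,3.9,0,0,0,0,1,-0.9,3.8,0,0,0,0,1,-0.9,3.8,0,0,0,0,1,0,0,0,0,0,0,1]

```text
time: 43.9
tool_pos: [0.5767, -0.0096, 0.1574]
ee_rot: [3.141, 0.004, 0.035]
wrist_force: [0.2, 0.8, -2.7]
width: 0.0621
```

Request:
arm_command:
  plan: [0,0,0,0,0,0,1,0,0,0,0,0,0,1]

```text
time: 44.15
tool_pos: [0.578, -0.006, 0.1588]
ee_rot: [-3.141, 0.001, 0.041]
wrist_force: [-0.1, 0.6, -2.8]
width: 0.0615
```

Run:
```python
from h import *
t=cams.snapshot("scene"); crop(t,240,110,130,140,5,"g16.png")
plan((.577,-.0075,.088,.038),grip=1,step=.025)
```

```text
at [ 0.5781 -0.006   0.159 ] [-3.141e+00  1.000e-03  4.100e-02] t 44.2 F [ 0.1  0.9 -3.8] w 0.0618
0, 0, 2.4, 0, 0, 0.1, 1,
-0.1, 0.1, 2.3, 0, 0, 0, 1,
0, 0.1, 2.4, 0, 0, 0.1, 1,
3 rows; end [ 0.5772 -0.008   0.088 ] [-3.141e+00  1.000e-03  3.700e-02]
```

View pics/g16.png

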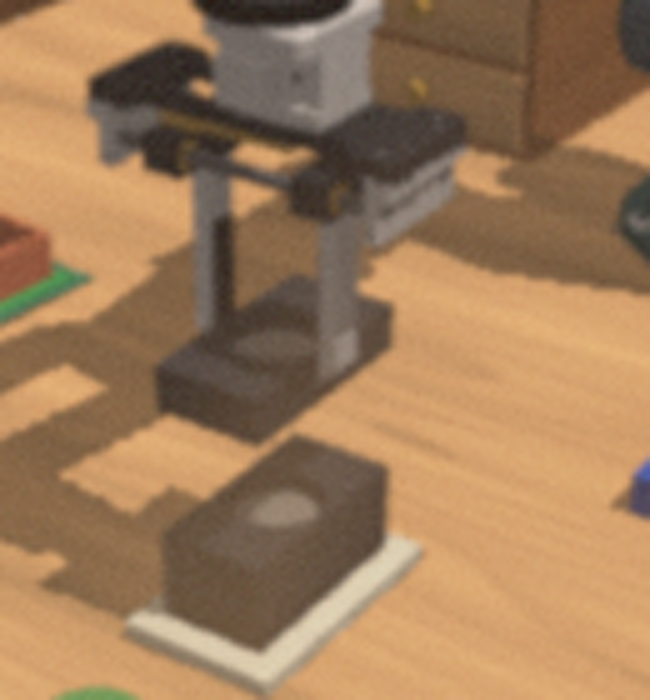

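Request:
arm_command:
  plan: [0,0.1,2,0,0,0,1,-0.1,0,2,0,0,0,1,0,0,1.7,0,0,0,1,0,0,0.9,0,0,0,1,0,0,0,0,0,0,1,0,0,0,0,0,0,1]

```text
time: 44.95
tool_pos: [0.5779, -0.0082, 0.0944]
ee_rot: [3.141, -0.002, 0.039]
wrist_force: [-0.5, 0.1, -3.9]
width: 0.0616
```

Request:
arm_command:
  plan: [0,-0.1,0.3,0,0,0,1,0,0,0.3,0,0,0,1,0,0,0.1,0,0,0,1,0,0,0,0,0,0,1,0,0,0,0,0,0,1]

```text
time: 45.58
tool_pos: [0.5773, -0.0071, 0.0865]
ee_rot: [3.141, -0.0, 0.039]
wrist_force: [1.1, -0.2, -3.0]
width: 0.0616
```

Request:
arm_command:
  plan: [0,0,0.2,0,0,0,1,0,0,0,0,0,0,1,0,0,0,0,0,0,1]

```text
time: 45.95
tool_pos: [0.5773, -0.0071, 0.0846]
ee_rot: [3.141, -0.0, 0.039]
wrist_force: [0.3, -0.1, -2.2]
width: 0.0615
```

Request:
arm_command:
  plan: [0,0,0.1,0,0,0,1,0,0,0,0,0,0,1,0,0,0,0,0,0,0.7,0,0,0,0,0,0,0.3,0,0,0,0,0,0,0,0,0,0,0,0,0,0,0,0,0,0,0,0,0]

```text
time: 46.82
tool_pos: [0.5772, -0.0071, 0.0832]
ee_rot: [3.142, 0.0, 0.039]
wrist_force: [-0.4, 0.5, 0.0]
width: 0.0917
```

Request:
arm_command:
  plan: [0,0,-2,0,0,0,0,0,0,-4,0,0,0,0,0,0,-4,0,0,0,0,-3,-3,0,0,0,0,0,-3,-4,0,0,0,0,0,-3,-4,0,0,0,0,0,-3,-4,0,0,0,0,0,0,0,0,0,0,0,0]

```text
time: 47.82
tool_pos: [0.4498, 0.1401, 0.1839]
ee_rot: [-3.141, -0.001, 0.044]
wrist_force: [-0.4, -0.6, 0.5]
width: 0.0939
```

Request:
arm_command:
  plan: [-2,-5,0,0,0,0,0,0,-5,0,0,0,0,0,0,0,0,0,0,0,0]

```text
time: 48.2
tool_pos: [0.4277, 0.239, 0.1832]
ee_rot: [-3.141, -0.0, 0.043]
wrist_force: [0.3, -0.9, -0.4]
width: 0.0941
```

Run:
```python
from h import *
t=cams.snapshot("scene"); cv2.imwrite("pics/s10.png",t["pixels"][:,:,::-1]); crop(t,250,180,90,70,8,"g17.png")
u=cams.snapshot("top"); cv2.imwrite("pics/t16.png",u["pixels"][:,:,::-1]); crop(u,290,145,80,75,7,"t17.png")
H=hsv(u).astype(int); m=(H[...,1]<60)&(H[...,2]<95); w=np.zeros_like(m); w[140:220,300:352]=1
for c in blobs(m&w): print("pile",rect(u,c,.05))
print("caddy",caddy(u)); print(robot.get_obs())
```

```text
pile {'c': array([ 0.5777, -0.0093]), 'L': 129, 'W': 64, 'yaw': np.float64(0.007), 'px': array([326., 182.])}
caddy {'c': array([ 0.4634, -0.4442]), 'L': 187, 'W': 161, 'yaw': np.float64(-0.052), 'px': array([463., 219.]), 'n': 2}
{'time': 48.3, 'joint_positions': array([ 3.89944540e-01, -4.05325025e-02,  1.56097986e+00, -1.10844356e-03,
        1.62166848e+00,  1.92127164e+00]), 'qvel': array([-0.0257593 , -0.00859028,  0.00793875,  0.00086708,  0.00052532,
        0.00159313]), 'joint_torque': array([ 7.40960687e-01, -2.83251983e+01, -3.02597952e+01,  5.95742650e-02,
       -9.06914729e-02,  2.91902572e-03]), 'tool_pos': array([0.42801614, 0.23669412, 0.18317787]), 'ee_rot': array([3.14037329e+00, 1.11255366e-04, 3.94130836e-02]), 'wrist_force': array([ 0.32596349,  0.32072901, -0.90221167]), 'wrist_torque': array([ 0.00168884, -0.02070701,  0.00909769]), 'width': 0.09359122341320714}
```

View pics/s10.png

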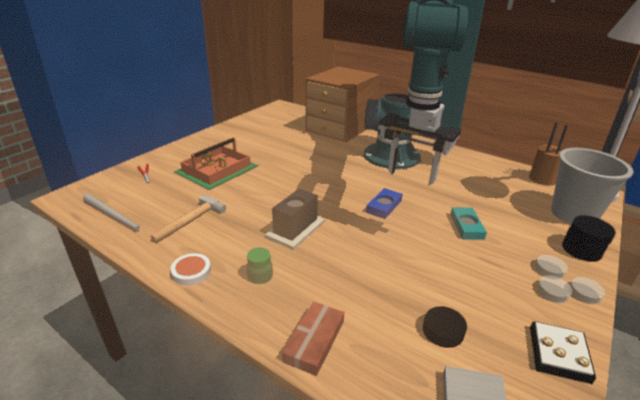

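View pics/t16.png

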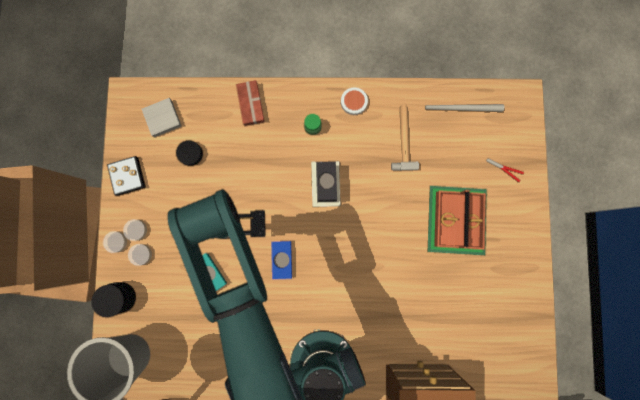

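View pics/g17.png

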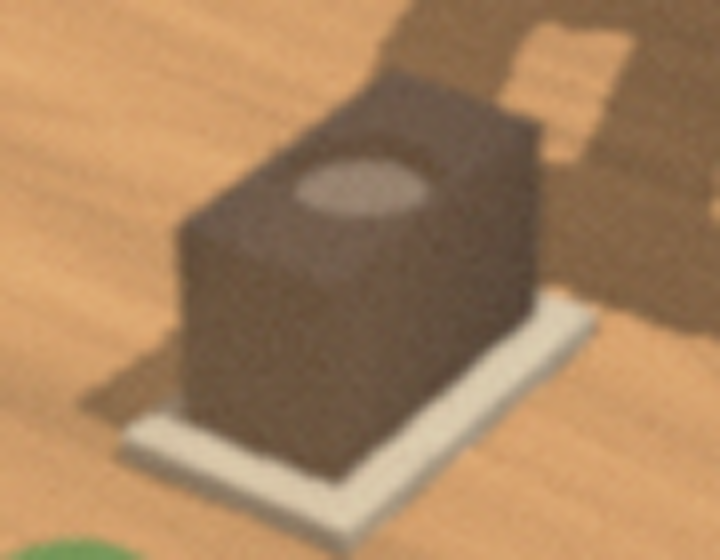

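View pics/t17.png

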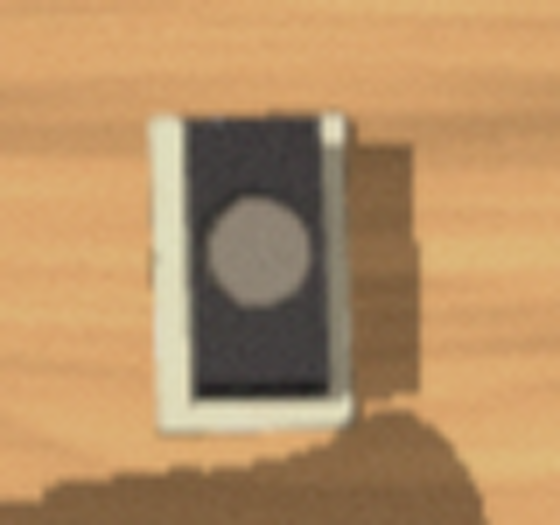

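```bash
python3 -c "
from bench import close_job
print(close_job())"
```

```text
the job is handed in; nothing more can be done
None
```

The job is done and handed in at about 48 s of the 210 s. I moved the two castings that were there (the third mould started empty) into the caddy, carried the caddy by its bar to the mat, and stacked the three moulds on the board.

Last camera checks before handing in:
- **Caddy:** centre about (0.463, −0.444), yaw −0.05, against the mat's (0.460, −0.439), yaw −0.055. It stands flat with both castings upright inside.
- **Pile:** centre about (0.578, −0.009) against the board's (0.577, −0.006). The side faces look flush in the scene view.
- **Pile angle:** the last yaw reading was 0.007 and an earlier one 0.037; the board and the tool were at about 0.04. That is the only disagreement, it is about what the pixel size allows, and it is well inside the 0.17 rad limit.
- **Jar, tin and hammer:** they look unmoved.
- **Knock:** I saw nothing knocked aside during the run.
- **Gripper:** open and well clear of everything.

No check failed.

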